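Clamp the filter stack in the exposure lamp's barrel

TASK

Load the lamp barrel: drop in the glass filter first, then the spacer ring flat on top of it, then set the winged retaining ring on the spacer with its two side pins down in the barrel's gaps. Screw the retaining ring clockwise (seen from above) by its wings until it goes tight and firmly clamps the stack, without forcing it further, and let go. Leave the jars and the brush where they are.

Things in the scene. Friction and masses are not known exactly. Their poses are not given: they have to be found in the camera images.
- barrel: Lamp barrel, fixed, mouth up: dark plate 150 (x) x 130 x 10 mm with two aluminium wall arcs, 72 mm high, round a 70 mm bore (outer radius 51 mm). Origin: centre of the plate's underside; z up = bore axis. Each arc covers 100 degrees, centred on its +x and -x; on its +y and -y are gaps, open down to the plate, 45 mm wide at the bore and wider outside: fingers can go down in them.
- barrel_lip (a point): Entry edge of one arc's thread lip (underside, 66 mm above the table, 41 mm from the axis, 50 degrees anticlockwise from barrel +x); the other arc's is opposite. Under each lip runs an open groove for a ring pin, radius 35 to 46 mm, floor 52 mm above the table. The lip's underside falls clockwise (seen from above) by 5 mm per rad; a stop ends it 1.7 rad on.
- barrel_seat (a point): On the bore axis 14 mm above the table: lowest level of the round seat on which the parts stand. The real seat is preset 0 to 2.5 mm higher than this point, differently each time, and is not measured. So the ring goes tight about 0.3 to 0.9 rad after the pins enter under the lips: it must be felt. The seat is stiffly sprung, 20 N per mm; over 45 N on the stack is forced and cracks the glass.
- filter_mid (a point): Glass filter: a flat solid disc, glass in a dark metal rim, 63 mm diameter, 16 mm thick, 0.14 kg. This point is its centre, half-way up, z along its axis. Either face may be up. It is picked across its diameter.
- spacer_mid (a point): Spacer: a plain aluminium ring, 63 mm outer and 43 mm inner diameter, 20 mm high, 0.09 kg. This point is its centre, half-way up, z along its axis.
- ring_mid (a point): Retaining ring, steel, 47 mm high, 0.2 kg, a clear window in its middle, starts upright. Point: on its axis, half-way up (23.5 mm). Lower 21 mm: 64 mm diameter, with two pins sticking out along its +y and -y. Above: a collar of 60 mm diameter with two wings along its +x and -x. Picked up across the collar, squeezing along its y. On the stack its underside is 50 to 52.5 mm above the table.
- ring_pin (a point): Outer end of the +y pin, 41 mm from the ring's axis, 8 mm above its underside; the -y pin is opposite; pins are 8 mm thick. The pins go down in the barrel's gaps if ring y is within 0.5 rad of barrel y (either way round); turned clockwise about 0.6 rad from ring y along barrel y they begin to pass under the lips.
- ring_wing (a point): Outer end of the +x wing, 95 mm from the ring's axis, 36 mm up; the -x wing is opposite. Wings: 10 mm thick, 25 to 47 mm above the underside; they clear the walls. Pushing one wing near its end turns the ring: a few newtons while loose; when tight, the push 80 mm from the axis climbs to 12 N within about 0.25 rad: firm enough. Feel it while moving; it can fade at rest. Friction holds the ring.
- honey_jar: Bystander: amber jar, 72 mm diameter, 95 mm high. Origin: centre of its underside.
- clear_jar: Bystander: clear jar with a black lid, 68 mm diameter, 85 mm high. Origin: centre of its underside.
- brush: Bystander: flat brush with a wooden handle, 200 mm long, lying on the table along its x. Origin: its middle.
There are look-alikes about, which are no part of the job. What is shaped like the part that bears filter_mid but purple or yellow is not meant.

How it is judged (in metres and radians):
On the way, in this order (a step that is already met when the one before it is completed fails the run):
1. the filter lies flat on the seat in the barrel (horizontal distance between filter_mid and barrel below 0.006 m and z of filter_mid in the frame of barrel below 0.0275 m and angle between the z axis of filter_mid and the z axis of barrel, either way round below 0.08 rad), for 0.2 s.
2. the spacer lies flat on the filter (horizontal distance between spacer_mid and barrel below 0.006 m and z of spacer_mid in the frame of barrel below 0.0455 m and angle between the z axis of spacer_mid and the z axis of barrel, either way round below 0.08 rad), for 0.2 s.
3. the retaining ring stands on the spacer with its pins down in the gaps, not yet under the lips (horizontal distance between ring_mid and barrel below 0.008 m and z of ring_mid in the frame of barrel below 0.0785 m and angle between the y axis of ring_mid and the y axis of barrel, either way round below 0.7 rad), for 0.1 s.
At the end, for the whole second after the job is handed in: Filter flat on the seat, spacer flat on it (both within 6 mm of the bore axis), retaining ring upright on the spacer, turned so that its pins are under the lips (more than 0.75 rad from the barrel's y), and pressing on the spacer with more than 6 N by itself, at rest (all of step 1 and horizontal distance between spacer_mid and barrel below 0.006 m and z of spacer_mid in the frame of barrel between 0.036 and 0.0455 m and horizontal distance between ring_mid and barrel below 0.008 m and z of ring_mid in the frame of barrel below 0.0785 m and angle between ring_mid's own z axis and vertical below 0.1 rad and angle between the y axis of ring_mid and the y axis of barrel, either way round above 0.75 rad and contact force between ring and spacer above 6 N and linear speed of ring below 0.01 m/s); the robot touches nothing.
It fails at once if the ring is forced: with its pins under the lips it presses on the spacer with more than 45 N (contact force between ring and spacer above 45 N and angle between the y axis of ring_mid and the y axis of barrel, either way round above 0.75 rad).
It fails at once if a jar or the brush is moved more than 30 mm (distance of any of honey_jar, clear_jar, brush from where it was at the start of the episode above 0.03 m).
It also fails if it takes over 72 s, if anything falls off the work surface, if the arm or the gripper's body presses on something with over 40 N, if the wrist force passes 120 N, or if a joint passes its speed limit or range.

ROBOT

A 6-joint arm with a two-finger parallel gripper is mounted at the origin on the work surface. World frame = base frame: x ahead of the robot, y to its left, z up, the work surface at z = 0. Lengths are in mm, angles in degrees, forces in N, time in s.
With the tool pointing down it reaches from about 300 to 850 mm from the base axis. Payload 4.2 kg.
Tool frame: the origin (TCP) lies between the finger pads; the fingertips stand 19 mm ahead of it and the grasp point (between the pads) is the TCP; z points along the fingers, x is the direction in which the jaws open and shut, and the axes are right-handed (so a half turn about z gives the same grasp; the last joint's range is limited). The gripper opens to 91 mm and grips with 3 to 60 N. Pads are 32 mm wide; open, the fingers measure 118 mm over their backs; the gripper's body (76 mm by 178 mm) begins 60 mm behind the grasp point.
Start: joints at [-76.604, 18.312, 89.639, -0, 72.044, -1.146], TCP at [144.375, -556.594, 232.976] pointing down, gripper open.
Joint ranges: [-177.97, 177.97], [-48.28, 115.42], [12.27, 149.76], [-77.06, 257.06], [2.81, 150.46], [-146.56, 146.56]. Speed limits (degrees/s): [147.25, 147.25, 180, 180, 180, 180].

INTERFACE

Orientations are given as [roll, pitch, yaw] about the fixed x, y, z axes, in that order (R = Rz(yaw) Ry(pitch) Rx(roll)).
In Python, from workcell import sensors, grab_frame, env gives the robot as it stands.
- The arm moves only by the tool servo_tool, never from a script. Its argument "motion" is one flat list of numbers, 7 for each row, row after row: the shift along the world's x, y, z in mm, then the turn, a rotation vector about the world's x, y, z in rad, then the opening in per cent of the stroke, from 0 (shut) to 100 (fully open). In form: [x, y, z, rx, ry, rz, grip, x, y, z, rx, ry, rz, grip, ...]. A call has 1 to 10 rows; each row shifts and turns the commanded pose from where the row before left it; what a row does not reach is not made up. A row lasts 1/12 s, in which the tool goes at most 41.7 mm and 7.16 degrees, less where a joint would pass 70% of its speed; a pose out of reach is approached as far as the arm can. A call with a gripper value outside its range is refused whole. The fingers move at their own pace and stop on an object; "newtons" is the grip in N (left out, the last holds). Time passes only in rows, so rows that do not move let the fingers close. It gives the time, the measured TCP pose, the force and the opening at its end, in the units of the state.
- sensors.state(): the state, without advancing time (a new reading comes with each control period).
- grab_frame(name): name is "scene" or "top" or "wrist"; returns a dict with "image" (384x512x3 uint8, red, green, blue), "depth" (384x512 float32, mm along the optical axis (not along the pixel's ray), 0 where there is no reading), "fx", "fy", "cx", "cy" (pixels), "extrinsics" (4x4, takes a point from camera to world coordinates); the wrist camera has in their place "T_tool_cam" (4x4, takes a point from camera to tool coordinates, whose origin is the TCP and whose axes are the tool frame's). Camera axes: x right, y up, looking along -z (the intrinsics and any distortion apply to the point x, -y, -z); pixel columns grow to the right and rows downward; lengths in mm; the calibration is good to about 2 mm. A picture is of the moment at which its call begins: read the wrist's pose just before it.
- env.job_done(): hands the job in, once; it reports no verdict.
The state is a dict: "time_s": time; "qpos": joint angles; "qvel": joint speeds; "effort": joint torques, N m; "ee_pos": TCP position; "ee_rot": TCP orientation; "force": force on the tool from outside, world axes, zero at the start; "torque": the same for the moment, N m; "gripper_width": finger opening in mm.
Only numpy, scipy, OpenCV 4.12 (cv2) and the standard library are available. Lean on these libraries where they do the work, as an engineer would, in place of code of your own. Each camera call takes 0.05 s, during which the arm holds its last target.

## Working session

There is one attempt and no reset: what is moved stays moved. The work goes in short steps, Python scripts to look and compute and a tool call to move; the robot and the scene stay as the last step left them, time stands still between calls to the robot, and variables do not carry over. Pictures are saved under pics/ and viewed, and the job is handed in when it is done.

Besides the shell and the picture viewer there is one more tool, called after "Call:" as name(argument=value, ...) on one line, values as JSON. servo_tool: Moves the arm, as the interface text tells. Its arguments: {"type":"object","properties":{"motion":{"type":"array"},"newtons":{"type":"number"}},"required":["motion"]}

```bash
mkdir -p pics; ls; python3 - <<'E'
from workcell import sensors, grab_frame, env
import cv2, pickle
print(sensors.state())
d={}
for n in ["scene","top"]:
    f=grab_frame(n); d[n]=f
    cv2.imwrite(f"pics/{n}0.png",f["image"][:,:,::-1])
    print(n,f["fx"],f["fy"],f["cx"],f["cy"],f["extrinsics"].round(3).tolist(), [k for k in f])
pickle.dump(d,open("d0.pkl","wb"))
E
```

```text
pics
{'time_s': 0.0, 'qpos': array([-7.66045301e+01,  1.83529767e+01,  8.97079945e+01, -1.01876425e-03,
        7.20448315e+01, -1.14484719e+00]), 'qvel': array([ 0.07276918,  0.03361735,  0.04984106,  0.03878992, -0.02320473,
       -0.00927108]), 'effort': array([-9.27402034e-04, -4.12461054e+01, -2.31967092e+01,  7.25116907e-02,
        4.57060256e-02, -1.46887792e-04]), 'ee_pos': array([ 144.25279222, -556.10603375,  232.09611569]), 'ee_rot': array([-1.79998854e+02,  1.05800895e-01, -7.54593669e+01]), 'force': array([-0.12877303, -0.05713047,  0.56567966]), 'torque': array([-0.00857801, -0.03701077, -0.04183722]), 'gripper_width': 91.11112104289015}
scene 369.5579225333192 369.5579225333192 261.43126499592216 188.3205659355354 [[-0.805, -0.508, 0.307, 916.994], [0.593, -0.678, 0.434, 466.886], [-0.013, 0.532, 0.847, 1127.078], [0.0, 0.0, 0.0, 1.0]] ['image', 'depth', 'fx', 'fy', 'cx', 'cy', 'extrinsics']
top 347.64010376349825 347.64010376349825 253.61441930224765 190.97242223717726 [[-0.009, 0.986, -0.168, 374.705], [-1.0, -0.012, -0.018, -76.746], [-0.02, 0.168, 0.986, 994.362], [0.0, 0.0, 0.0, 1.0]] ['image', 'depth', 'fx', 'fy', 'cx', 'cy', 'extrinsics']
```

View pics/scene0.png

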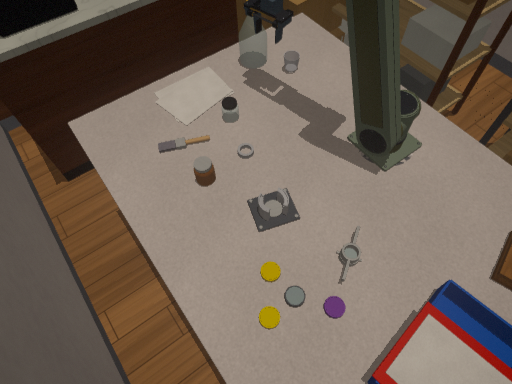

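View pics/top0.png

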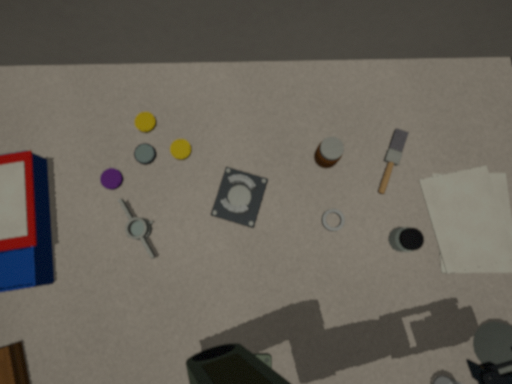

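The only pieces the filter could be confused with are the discs. In the top view they are grey-blue (145,154), yellow (146,122), yellow (181,149) and purple (111,179). The grey-blue one with the dark rim fits the description. The spacer candidate is the ring at (331,219), and the winged ring is at (139,229). I'll check these in close crops.

```bash
cat > h.py <<'E'
import numpy as np, cv2, pickle
from scipy.spatial.transform import Rotation as R
def ray(f,u,v,E=None):
    E=f["extrinsics"] if E is None else E
    d=np.array([(u-f["cx"])/f["fx"],-(v-f["cy"])/f["fy"],-1.0])
    return E[:3,3],E[:3,:3]@d
def onz(f,u,v,z,E=None):
    o,d=ray(f,u,v,E); return o+d*(z-o[2])/d[2]
def proj(f,P,E=None):
    E=f["extrinsics"] if E is None else E
    p=(np.asarray(P)-E[:3,3])@E[:3,:3]
    return np.stack([f["cx"]+f["fx"]*p[...,0]/-p[...,2], f["cy"]-f["fy"]*p[...,1]/-p[...,2]],-1)
def cloud(f,E=None):
    E=f["extrinsics"] if E is None else E
    z=f["depth"]; v,u=np.mgrid[:z.shape[0],:z.shape[1]]
    c=np.stack([(u-f["cx"])/f["fx"]*z,-(v-f["cy"])/f["fy"]*z,-z],-1)
    return c@E[:3,:3].T+E[:3,3]
def toolT(s):
    T=np.eye(4);T[:3,:3]=R.from_euler('xyz',s["ee_rot"],degrees=True).as_matrix();T[:3,3]=s["ee_pos"];return T
E
python3 - <<'E'
from h import *
d=pickle.load(open("d0.pkl","rb"))
t=d["top"]["image"][:,:,::-1]
def crop(im,x,y,w,s=5):
    return cv2.resize(im[y-w:y+w,x-w:x+w],None,fx=s,fy=s,interpolation=cv2.INTER_CUBIC)
a=np.hstack([crop(t,145,154,40),crop(t,139,229,40)]); b=np.hstack([crop(t,331,219,40,),crop(t,240,197,40)])
cv2.imwrite("pics/c1.png",cv2.resize(np.vstack([a,b]),(600,600)))
s=d["scene"]["image"][:,:,::-1]
a=np.hstack([crop(s,295,296,40),crop(s,350,254,40)]); b=np.hstack([crop(s,246,151,40,),crop(s,273,208,40)])
cv2.imwrite("pics/c2.png",cv2.resize(np.vstack([a,b]),(600,600)))
for n in d:
    c=cloud(d[n]); print(n)
    pts={"top":[(145,154),(139,229),(331,219),(240,197),(400,100),(331,150),(407,238),(150,250)],"scene":[(295,296),(350,254),(246,151),(273,208),(291,57),(200,250)]}[n]
    for u,v in pts: print((u,v),c[v,u].round(1))
E
```

```text
scene
(295, 296) [660.1 264.3  17.2]
(350, 254) [438.2 266.   23.3]
(246, 151) [ 457.3 -280.4    4.7]
(273, 208) [527.9 -17.5  10.5]
(291, 57) [   6.3 -569.3   39.8]
(200, 250) [810.3 -40.2   0. ]
top
(145, 154) [655.2 258.4  15.1]
(139, 229) [436.2 264.   20.3]
(331, 219) [ 460.7 -278.9   -2. ]
(240, 197) [524.8 -19.8  13.9]
(400, 100) [ 8.171e+02 -5.021e+02 -8.000e-01]
(331, 150) [ 635.6 -267.    97.6]
(407, 238) [ 402.2 -452.8   86.9]
(150, 250) [377.7 222.6  45.4]
```

View pics/c1.png

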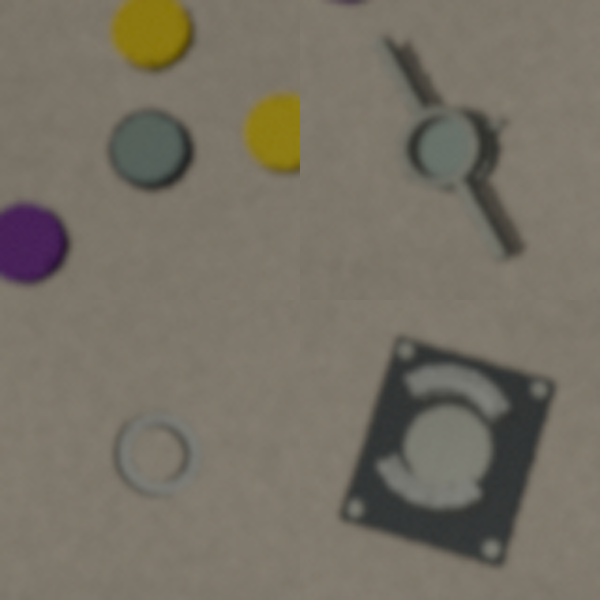

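View pics/c2.png

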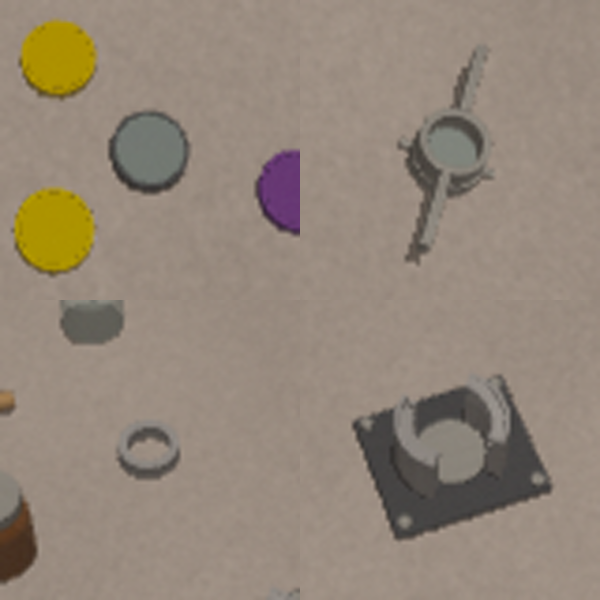

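```bash
python3 - <<'E'
from h import *
d=pickle.load(open("d0.pkl","rb"))
reg={"filter":(657,260,50,8,30),"ring":(437,265,60,12,60),"spacer":(459,-280,50,8,30),"wall":(526,-18,60,45,85),"plate":(526,-18,110,4,16)}
for n in d:
    c=cloud(d[n]).reshape(-1,3)
    for k,(x,y,r,z0,z1) in reg.items():
        m=(np.hypot(c[:,0]-x,c[:,1]-y)<r)&(c[:,2]>z0)&(c[:,2]<z1)
        p=c[m]
        (cx,cy),rad=cv2.minEnclosingCircle(p[:,:2].astype(np.float32))
        rect=cv2.minAreaRect(p[:,:2].astype(np.float32))
        print(n,k,len(p),"med z",np.percentile(p[:,2],[10,50,90]).round(1),"mean",p.mean(0)[:2].round(1),"mec",round(cx,1),round(cy,1),round(rad,1),"rect",[np.round(a,1) for a in rect])
    # ring wings
    m=(np.hypot(c[:,0]-437,c[:,1]-265)<130)&(c[:,2]>22)&(c[:,2]<60)&(np.hypot(c[:,0]-437,c[:,1]-265)>45); p=c[m][:,:2]
    l=cv2.fitLine(p.astype(np.float32),cv2.DIST_L2,0,.01,.01).ravel(); print("wing dir",np.degrees(np.arctan2(l[1],l[0])),p.mean(0),len(p))
# barrel plate screws/edges: dark mask in top -> minAreaRect of pixel rays onto z=10
for n,(u,v,w) in {"top":(240,197,40),"scene":(273,208,38)}.items():
    f=d[n]; g=cv2.cvtColor(f["image"],cv2.COLOR_RGB2GRAY); sub=g[v-w:v+w,u-w:u+w]
    th,m=cv2.threshold(sub,0,255,cv2.THRESH_BINARY_INV|cv2.THRESH_OTSU)
    cs,_=cv2.findContours(m,cv2.RETR_EXTERNAL,cv2.CHAIN_APPROX_NONE); c=max(cs,key=cv2.contourArea).reshape(-1,2)
    P=np.array([onz(f,a+u-w,b+v-w,10)[:2] for a,b in c],np.float32)
    print(n,"plate",cv2.minAreaRect(P))
E
```

```text
scene filter 348 med z [13.9 16.8 19.4] mean [660.5 263.1] mec 659.5 262.4 31.6 rect [array([659.9, 263.4]), array([60.3, 60.3]), np.float64(55.5)]
scene ring 422 med z [20.2 38.2 48.6] mean [440.5 265.3] mec 436.9 266.1 59.3 rect [array([437., 265.]), array([106.3,  64.4]), np.float64(3.6)]
scene spacer 137 med z [10.7 18.5 22.4] mean [ 461.8 -277.5] mec 462.1 -280.3 33.9 rect [array([ 461.5, -279.2]), array([62.1, 62.4]), np.float64(4.3)]
scene wall 295 med z [51.  68.4 73.5] mean [531.6 -13.3] mec 530.0 -14.9 51.4 rect [array([529.8, -15.2]), array([ 77.3, 102.2]), np.float64(73.5)]
scene plate 1052 med z [ 6.7 10.6 14. ] mean [536.2  -7.3] mec 524.9 -18.1 108.9 rect [array([521.5, -24.3]), array([201.5, 205. ]), np.float64(65.5)]
wing dir 31.949226 [451.6728882 272.4340193] 118
top filter 360 med z [14.1 16.4 18.8] mean [658.6 260.1] mec 659.6 261.0 32.1 rect [array([658.7, 260.3]), array([59.3, 62.1]), np.float64(0.1)]
top ring 580 med z [20.1 37.7 48.6] mean [439.1 263.5] mec 438.1 263.1 59.8 rect [array([437.7, 263.3]), array([103. ,  69.4]), np.float64(64.1)]
top spacer 238 med z [16.6 19.7 22. ] mean [ 458.6 -279.9] mec 459.1 -280.1 31.5 rect [array([ 459.2, -279.8]), array([61.5, 61.2]), np.float64(70.3)]
top wall 406 med z [60.4 69.5 73.5] mean [529.5 -17.6] mec 528.6 -16.9 51.7 rect [array([528.2, -17.4]), array([ 78.6, 102.2]), np.float64(71.2)]
top plate 1821 med z [ 7.8 10.7 14.3] mean [523.7 -17.6] mec 526.4 -18.6 106.6 rect [array([528.6, -15.8]), array([205.3, 201.6]), np.float64(26.0)]
wing dir 31.819302 [438.67822966 262.8948899 ] 197
top plate ((526.6435546875, -17.193870544433594), (129.93772888183594, 149.1688690185547), 72.74903869628906)
scene plate ((529.9674072265625, -16.61224365234375), (138.0631103515625, 152.01953125), 72.74848175048828)
```

The crops show the filter as a grey glass disc with a dark rim, the spacer as a plain ring, the winged ring with its pins, and the barrel with its gaps along about 72.5°. I'll go to the barrel first for a wrist view. Its estimated position is (528,-17), with y at about 72.5°.

Call:
servo_tool(motion=[20,34,2,0,0,-0.033,100,20,34,2,0,0,-0.033,100,20,34,2,0,0,-0.033,100,20,34,2,0,0,-0.033,100,20,34,2,0,0,-0.033,100,22,32,2,0,0,-0.033,100,22,32,2,0,0,-0.033,100,22,32,2,0,0,-0.033,100,22,32,2,0,0,-0.033,100,22,32,2,0,0,-0.033,100])

```text
time_s: 0.93
ee_pos: [354.8, -224.8, 253.0]
ee_rot: [180.0, -0.0, -94.5]
force: [1.3, 0.2, 0.8]
gripper_width: 91.3
```

Call:
servo_tool(motion=[25,30,0,0,0,-0.033,100,25,30,0,0,0,-0.033,100,25,30,0,0,0,-0.033,100,25,30,0,0,0,-0.033,100,25,30,0,0,0,-0.033,100,25,30,0,0,0,-0.033,100,24,29,0,0,0,-0.033,100,0,0,0,0,0,0,100,0,0,0,0,0,0,100])

```text
time_s: 1.68
ee_pos: [528.8, -16.2, 252.0]
ee_rot: [179.9, -0.0, -107.4]
force: [0.4, -0.3, -0.3]
gripper_width: 91.1
```

```bash
cat >> h.py <<'E'
def wrist(name):
    from workcell import sensors, grab_frame
    s=sensors.state(); f=grab_frame("wrist"); E=toolT(s)@f["T_tool_cam"]
    f["extrinsics"]=E; f["state"]=s
    cv2.imwrite(f"pics/{name}.png",f["image"][:,:,::-1]); pickle.dump(f,open(name+".pkl","wb"))
    return s,f
E
python3 - <<'E'
from h import *
s,f=wrist("w1"); print(s["time_s"],s["ee_pos"],s["ee_rot"],s["force"],f["fx"],f["T_tool_cam"].round(3).tolist())
E
```

```text
1.6833 [528.80444653 -16.19630847 252.03558491] [ 1.79899730e+02 -4.41338048e-02 -1.07398973e+02] [ 0.35652637 -0.27677929 -0.29614616] 264.3007955019371 [[1.0, 0.001, -0.001, 0.407], [0.0, -0.961, -0.276, -77.897], [-0.001, 0.276, -0.961, -151.483], [0.0, 0.0, 0.0, 1.0]]
```

View pics/w1.png

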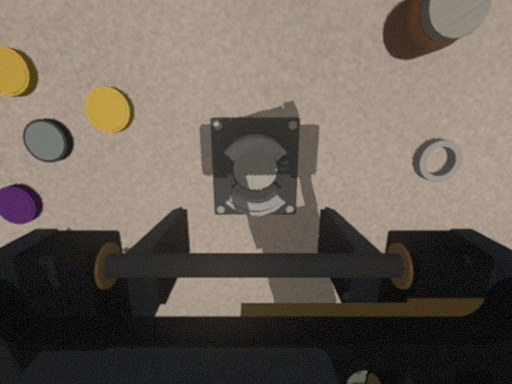

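The wrist view shows the barrel plate centred at about (255,165) and square to the image, so the yaw is close. Next I'll measure the plate and the walls.

```bash
cat >> h.py <<'E'
def circfit(P):
    A=np.c_[2*P[:,0],2*P[:,1],np.ones(len(P))]; x=np.linalg.lstsq(A,(P**2).sum(1),rcond=None)[0]
    return x[0],x[1],np.sqrt(x[2]+x[0]**2+x[1]**2)
E
python3 - <<'E'
from h import *
f=pickle.load(open("w1.pkl","rb"))
g=cv2.cvtColor(f["image"],cv2.COLOR_RGB2GRAY)
for n,(u,v) in {}.items(): pass
sub=g[105:222,200:310]; print(cv2.threshold(sub,0,255,cv2.THRESH_OTSU)[0])
# bolts: bright blobs at corners
c=cloud(f).reshape(-1,3)
m=(np.hypot(c[:,0]-528,c[:,1]+17)<62)&(c[:,2]>66)&(c[:,2]<80); p=c[m]
print("wall top",len(p),np.median(p[:,2]),cv2.minAreaRect(p[:,:2].astype(np.float32)),cv2.minEnclosingCircle(p[:,:2].astype(np.float32)))
m=(np.abs(c[:,0]-528)<120)&(np.abs(c[:,1]+17)<120)&(c[:,2]>-5)&(c[:,2]<25); 
for z0,z1 in((-4,4),(7,13)): 
  mm=m&(c[:,2]>z0)&(c[:,2]<z1); print(mm.sum(),np.median(c[mm,2]))
cv2.imwrite("pics/w1c.png",cv2.resize(f["image"][100:230,190:320,::-1],None,fx=4.5,fy=4.5,interpolation=cv2.INTER_CUBIC))
E
```

```text
112.0
wall top 1288 70.64356852043866 ((527.1856079101562, -18.99353790283203), (77.7845458984375, 100.6591796875), 72.61509704589844) ((526.8135375976562, -18.892560958862305), 51.62736892700195)
15385 -0.19233094811812634
4634 9.803823292832988
```

View pics/w1c.png

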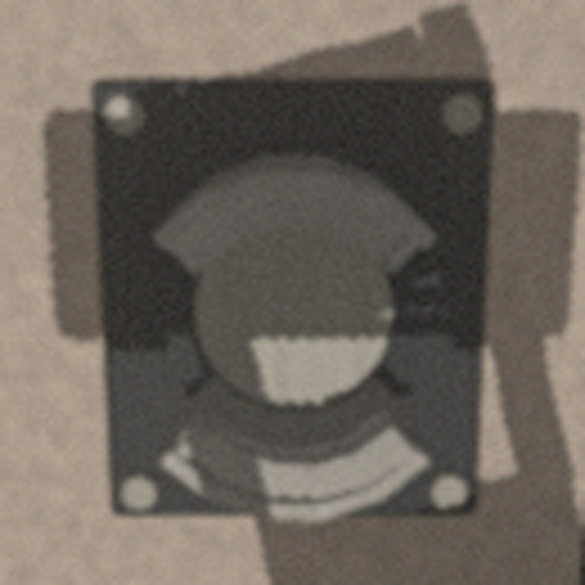

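```bash
python3 - <<'E'
from h import *
f=pickle.load(open("w1.pkl","rb"))
P=np.array([onz(f,u,v,11)[:2] for u,v in [(217.3,125.6),(292.7,125.3),(220.9,209.6),(289.8,209.1)]])
print(P.round(1),P.mean(0)); 
for a,b in((0,1),(2,3),(0,2),(1,3)):
    d=P[b]-P[a];print(np.hypot(*d).round(1),np.degrees(np.arctan2(d[1],d[0])).round(2))
c=cloud(f).reshape(-1,3)
for k,x,y,z0 in(("filter",659,261,11),("spacer",459,-280,14)):
    m=(np.hypot(c[:,0]-x,c[:,1]-y)<45)&(c[:,2]>z0)&(c[:,2]<30);p=c[m]
    print(k,len(p),np.median(p[:,2]),cv2.minEnclosingCircle(p[:,:2].astype(np.float32)),p.mean(0))
E
```

```text
[[603.1  13.7]
 [570.9 -90.2]
 [479.9  51.5]
 [448.  -52.5]] [525.45919965 -19.35069655]
108.8 -107.2
108.8 -107.02
128.9 162.94
128.5 162.92
filter 1549 15.613401947732996 ((658.1983032226562, 258.91595458984375), 32.2316780090332) [657.90689007 257.52390973  15.52921272]
spacer 912 19.840463997247525 ((457.3526916503906, -282.1697082519531), 32.093441009521484) [ 458.62188302 -281.82902141   19.38747269]
```

Call:
servo_tool(motion=[16,34,-16,0,0,0,100,16,34,-16,0,0,0,100,16,34,-16,0,0,0,100,16,34,-16,0,0,0,100,16,34,-16,0,0,0,100,16,34,-16,0,0,0,100,16,34,-16,0,0,0,100,18,38,-10,0,0,0.003,100,0,0,0,0,0,0,100,0,0,0,0,0,0,100])

```text
time_s: 2.57
ee_pos: [657.4, 256.7, 129.6]
ee_rot: [179.9, -0.1, -107.4]
force: [-0.3, -1.0, -1.1]
gripper_width: 90.9
```

```bash
python3 - <<'E'
from h import *
s,f=wrist("w2"); print(s["time_s"],s["ee_pos"],s["ee_rot"],s["force"])
c=cloud(f).reshape(-1,3)
m=(np.hypot(c[:,0]-658,c[:,1]-259)<45)&(c[:,2]>10)&(c[:,2]<24);p=c[m]
print(len(p),np.median(p[:,2]),cv2.minEnclosingCircle(p[:,:2].astype(np.float32)),p.mean(0))
E
```

```text
2.5667 [657.36656714 256.73756609 129.63773654] [ 1.79877034e+02 -1.38071179e-01 -1.07373594e+02] [-0.2564467  -0.96123311 -1.12890149]
2703 16.081479901906107 ((658.2049560546875, 259.9749755859375), 31.643606185913086) [659.2585611  259.22968112  16.0310997 ]
```

View pics/w2.png

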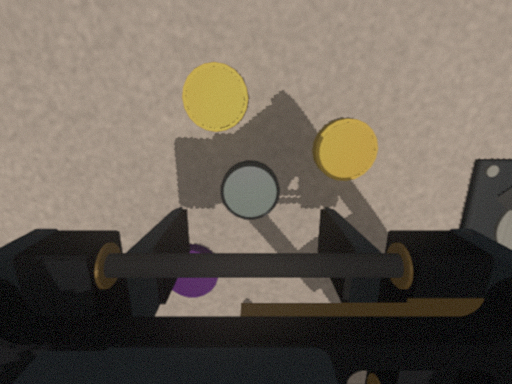

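Call:
servo_tool(motion=[1,3,-38,0,0,0,100,0,0,-38,0,0,0,100,0,0,-28,0,0,0,100,0,0,-4,0,0,0,100,0,0,0,0,0,0,100,0,0,0,0,0,0,100])

```text
time_s: 3.12
ee_pos: [659.8, 258.9, 25.7]
ee_rot: [-179.9, 0.1, -107.5]
force: [0.1, 0.2, 0.6]
gripper_width: 91.1
```

Call:
servo_tool(motion=[0,0,0,0,0,0,100])

```text
time_s: 3.2
ee_pos: [660.2, 259.7, 26.3]
ee_rot: [-179.8, 0.1, -107.5]
force: [-1.0, -0.2, 0.1]
gripper_width: 91.2
```

```bash
python3 - <<'E'
from h import *
s,f=wrist("w3"); print(s["time_s"],s["ee_pos"],s["ee_rot"],s["force"])
E
```

```text
3.2 [660.17496524 259.66723116  26.28680756] [-1.79800914e+02  1.39983961e-01 -1.07480400e+02] [-0.95293205 -0.20994431  0.11411246]
```

View pics/w3.png

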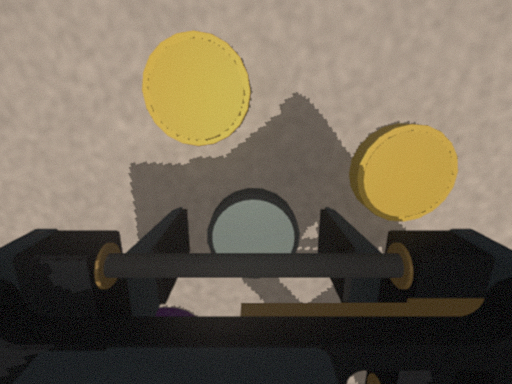

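Call:
servo_tool(motion=[-1.5,0,-5,0,0,0,100,0,0,0,0,0,0,45,0,0,0,0,0,0,45,0,0,0,0,0,0,45,0,0,0,0,0,0,45,0,0,0,0,0,0,45,0,0,0,0,0,0,45,0,0,0,0,0,0,45], newtons=25)

```text
time_s: 3.92
ee_pos: [657.6, 260.1, 19.3]
ee_rot: [-179.9, 0.0, -107.4]
force: [-1.2, -1.6, 5.3]
gripper_width: 62.1
```

Call:
servo_tool(motion=[0,0,20,0,0,0,45,0,0,30,0,0,0,45,0,0,30,0,0,0,45,0,0,30,0,0,0,45,-10,-25,0,0,0,0,45,-18,-37,0,0,0,0,45,-18,-37,0,0,0,0,45,-18,-37,0,0,0,0,45,-18,-37,0,0,0,0,45,-18,-37,0,0,0,0,45])

```text
time_s: 4.75
ee_pos: [555.6, 48.8, 127.8]
ee_rot: [179.9, -0.0, -107.4]
force: [0.4, -0.5, -1.4]
gripper_width: 62.4
```

Call:
servo_tool(motion=[-18,-37,0,0,0,0.002,45,-13,-31,0,0,0,0,45,0,0,0,0,0,0,45,0,0,0,0,0,0,45,0,0,0,0,0,0,45])

```text
time_s: 5.17
ee_pos: [526.6, -17.5, 128.2]
ee_rot: [-180.0, 0.0, -107.3]
force: [0.6, -0.1, -0.9]
gripper_width: 62.1
```

```bash
python3 - <<'E'
from h import *
s,f=wrist("w4"); print(s["time_s"],s["ee_pos"],s["ee_rot"],s["force"],s["gripper_width"])
c=cloud(f).reshape(-1,3)
m=(np.hypot(c[:,0]-527,c[:,1]+18)<62)&(c[:,2]>66)&(c[:,2]<80);p=c[m]
print(len(p),cv2.minAreaRect(p[:,:2].astype(np.float32)))
cv2.imwrite("pics/w4c.png",cv2.resize(f["image"][90:290,150:360,::-1],None,fx=3,fy=3))
E
```

```text
5.1667 [526.59962956 -17.52082119 128.23806461] [-1.79990854e+02  3.92660161e-02 -1.07345502e+02] [ 0.63275399 -0.09663081 -0.91001967] 62.12166854131109
1602 ((562.394775390625, -29.59479522705078), (77.72660827636719, 28.130266189575195), 73.24170684814453)
```

View pics/w4c.png

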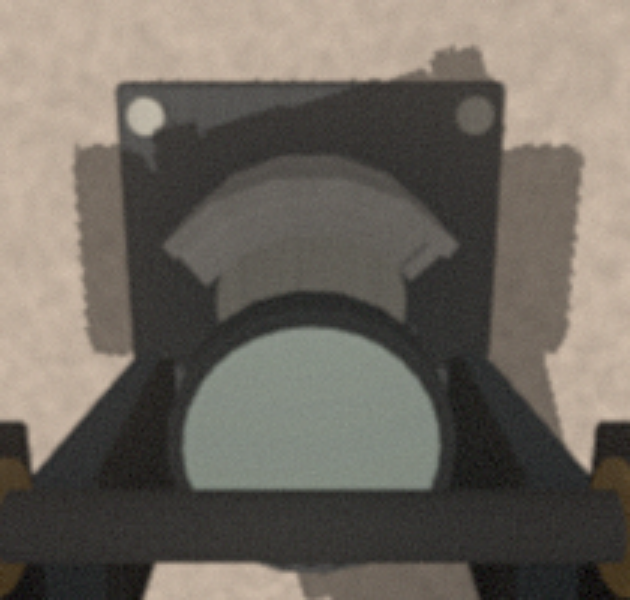

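```bash
python3 - <<'E'
from h import *
f=pickle.load(open("w4.pkl","rb"))
c=cloud(f)
m=(np.hypot(c[...,0]-527,c[...,1]+18)<45)&(c[...,2]>110)&(c[...,2]<140)
m[:,:]&=True
mm=np.zeros_like(m); mm[180:253,200:306]=m[180:253,200:306]
p=c[mm]; print(np.percentile(p[:,2],[5,50,95]),len(p))
# glass edge: contour of bright region, plus rim
im=f["image"].astype(int); g=(im[...,1]>100)&(np.arange(384)[:,None]<252)&(np.arange(384)[:,None]>190)
g=g.astype(np.uint8); g[:, :205]=0; g[:,300:]=0
cs,_=cv2.findContours(g,cv2.RETR_EXTERNAL,cv2.CHAIN_APPROX_NONE); q=max(cs,key=cv2.contourArea).reshape(-1,2); q=q[q[:,1]<249]
z=np.median(p[:,2])
for zz in (z,125):
    P=np.array([onz(f,u,v,zz)[:2] for u,v in q]); print(zz,len(q),circfit(P))
E
```

```text
[116.84311304 124.96800348 126.39693322] 5779
124.96800347760043 138 (np.float64(527.0010683136492), np.float64(-18.224230539453856), np.float64(27.159777543893973))
125 138 (np.float64(527.0163209079989), np.float64(-18.228985693418508), np.float64(27.154162504143166))
```

Call:
servo_tool(motion=[0.3,-0.8,-25,0,0,0,45,0,0,-20,0,0,0,45,0,0,-15,0,0,0,45,0,0,-12,0,0,0,45,0,0,-9,0,0,0,45,0,0,-5,0,0,0,45,0,0,0,0,0,0,45])

```text
time_s: 5.8
ee_pos: [526.4, -17.9, 41.3]
ee_rot: [179.9, -0.0, -107.2]
force: [-0.6, 0.2, -1.8]
gripper_width: 62.6
```

Call:
servo_tool(motion=[0,0,-1.5,0,0,0,45,0,0,-1.5,0,0,0,45,0,0,-1,0,0,0,45,0,0,0,0,0,0,45])

```text
time_s: 6.13
ee_pos: [526.8, -18.8, 38.7]
ee_rot: [-180.0, 0.0, -107.3]
force: [0.5, 0.4, -0.6]
gripper_width: 62.5
```

Call:
servo_tool(motion=[0,0,-1,0,0,0,45,0,0,-1,0,0,0,45,0,0,0,0,0,0,45])

```text
time_s: 6.38
ee_pos: [526.5, -18.8, 36.3]
ee_rot: [-180.0, -0.0, -107.3]
force: [-0.3, 0.3, -0.7]
gripper_width: 62.0
```

Call:
servo_tool(motion=[0,0,-0.8,0,0,0,45,0,0,0,0,0,0,45])

```text
time_s: 6.55
ee_pos: [526.5, -18.8, 35.4]
ee_rot: [180.0, -0.0, -107.3]
force: [-0.5, 0.2, -0.3]
gripper_width: 62.5
```

Call:
servo_tool(motion=[0,0,-0.8,0,0,0,45,0,0,0,0,0,0,45])

```text
time_s: 6.72
ee_pos: [526.4, -18.8, 34.6]
ee_rot: [180.0, -0.0, -107.3]
force: [0.3, -0.7, -0.4]
gripper_width: 62.3
```

Call:
servo_tool(motion=[0,0,-0.7,0,0,0,45,0,0,0,0,0,0,45])

```text
time_s: 6.88
ee_pos: [526.5, -18.7, 33.9]
ee_rot: [180.0, -0.0, -107.3]
force: [-1.0, -0.8, -0.5]
gripper_width: 62.5
```

Mid is at roughly 22 mm, close enough to release. I'll open, wait, then lift.

Call:
servo_tool(motion=[0,0,0,0,0,0,85,0,0,0,0,0,0,85,0,0,0,0,0,0,85,0,0,20,0,0,0,100,0,0,30,0,0,0,100,0,0,35,0,0,0,100,0,0,40,0,0,0,100,0,0,10,0,0,0,100,0,0,0,0,0,0,100])

```text
time_s: 7.63
ee_pos: [528.9, -18.9, 172.9]
ee_rot: [-179.5, 0.1, -107.3]
force: [0.8, 0.2, -0.3]
gripper_width: 91.4
```

```bash
python3 - <<'E'
from h import *
s,f=wrist("w5"); print(s["time_s"],s["ee_pos"],s["ee_rot"],s["force"],s["gripper_width"])
c=cloud(f).reshape(-1,3)
m=(np.hypot(c[:,0]-527,c[:,1]+18)<25)&(c[:,2]<50);p=c[m]
A=np.c_[p[:,:2]-[527,-18],np.ones(len(p))]; x=np.linalg.lstsq(A,p[:,2],rcond=None)[0]; print(len(p),x,np.median(p[:,2]))
m=(np.hypot(c[:,0]-527,c[:,1]+18)<62)&(c[:,2]>66)&(c[:,2]<80);p=c[m]
print(len(p),cv2.minAreaRect(p[:,:2].astype(np.float32)))
cv2.imwrite("pics/w5c.png",cv2.resize(f["image"][90:290,150:360,::-1],None,fx=2.8,fy=2.8))
E
```

```text
7.6333 [528.8893432  -18.89112302 172.89060606] [-1.79512639e+02  1.16795641e-01 -1.07314980e+02] [ 0.75584602  0.23152763 -0.32916552] 91.37082150598286
1420 [-1.92896089e-03 -1.48293737e-03  3.02197664e+01] 30.22406890061913
2125 ((526.7105712890625, -19.01490020751953), (78.64453125, 102.25106811523438), 72.85005187988281)
```

View pics/w5c.png

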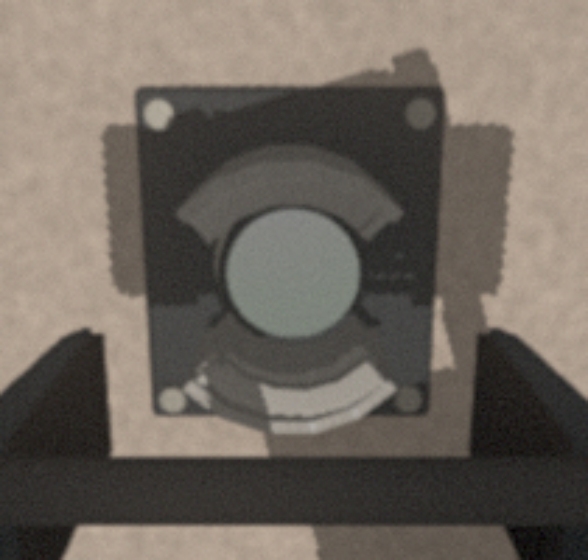

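The filter lies flat: tilt about 0.002, top at 30.2 mm, centred in the bore. Next is the spacer.

Call:
servo_tool(motion=[-5,-20,0,0,0,0,100,-10,-38,-5,0,0,0,100,-10,-38,-9,0,0,0,100,-10,-38,-9,0,0,0,100,-10,-38,-9,0,0,0,100,-10,-38,-9,0,0,0,100,-10,-38,-9,0,0,0,100,-5,-14,-2,0,0,0,100,0,0,0,0,0,0,100,0,0,0,0,0,0,100])

```text
time_s: 8.52
ee_pos: [455.1, -280.5, 114.9]
ee_rot: [179.8, 0.1, -107.4]
force: [-0.0, 0.3, 0.1]
gripper_width: 91.1
```

```bash
python3 - <<'E'
from h import *
s,f=wrist("w6"); print(s["time_s"],s["ee_pos"],s["ee_rot"],s["force"],s["gripper_width"])
c=cloud(f).reshape(-1,3)
m=(np.hypot(c[:,0]-458,c[:,1]+281)<45)&(c[:,2]>13)&(c[:,2]<25);p=c[m]
print(len(p),np.median(p[:,2]),cv2.minEnclosingCircle(p[:,:2].astype(np.float32)),p.mean(0))
E
```

```text
8.5167 [ 455.05145759 -280.50921071  114.85985823] [ 1.79750536e+02  8.86055946e-02 -1.07444392e+02] [-0.04975776  0.25688748  0.10181037] 91.0958155295369
1767 19.589287972110697 ((457.7889099121094, -282.6802062988281), 31.411630630493164) [ 458.97634545 -283.08987425   19.31098972]
```

View pics/w6.png

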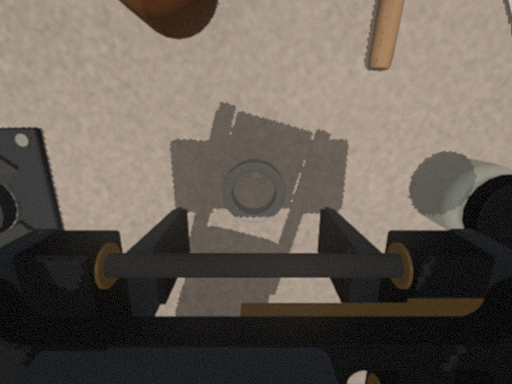

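Call:
servo_tool(motion=[2.5,-2,-30,0,0,0,100,0,0,-30,0,0,0,100,0,0,-24,0,0,0,100,0,0,-9,0,0,0,100,0,0,0,0,0,0,100,0,0,0,0,0,0,100])

```text
time_s: 9.07
ee_pos: [459.6, -282.0, 24.3]
ee_rot: [180.0, 0.0, -107.2]
force: [0.5, -1.0, 0.1]
gripper_width: 91.5
```

Call:
servo_tool(motion=[-1.5,-0.5,-2.5,0,0,0,100,0,0,0,0,0,0,45,0,0,0,0,0,0,45,0,0,0,0,0,0,45,0,0,0,0,0,0,45,0,0,0,0,0,0,45,0,0,0,0,0,0,45])

```text
time_s: 9.65
ee_pos: [457.7, -283.3, 22.0]
ee_rot: [-180.0, -0.0, -107.3]
force: [-0.5, 0.3, 3.8]
gripper_width: 62.0
```

Call:
servo_tool(motion=[0,0,20,0,0,0,45,0,0,35,0,0,0,45,0,0,35,0,0,0,45,0,0,30,0,0,0,45,6,25,0,0,0,0,45,10,38,0,0,0,0,45,10,38,0,0,0,0,45,10,38,0,0,0,0,45,10,38,0,0,0,0,45,10,38,0,0,0,0,45])

```text
time_s: 10.48
ee_pos: [513.4, -66.6, 141.4]
ee_rot: [180.0, -0.0, -107.3]
force: [1.0, -0.3, -1.2]
gripper_width: 61.6
```

Call:
servo_tool(motion=[9,34,0,0,0,0,45,4,14,0,0,0,0,45,0,0,0,0,0,0,45,0,0,0,0,0,0,45,0,0,0,0,0,0,45])

```text
time_s: 10.9
ee_pos: [526.1, -21.0, 141.3]
ee_rot: [180.0, -0.1, -107.3]
force: [0.2, -0.6, -1.7]
gripper_width: 61.9
```

```bash
python3 - <<'E'
from h import *
s,f=wrist("w7"); print(s["time_s"],s["ee_pos"],s["ee_rot"],s["force"],s["gripper_width"])
c=cloud(f).reshape(-1,3)
m=(np.hypot(c[:,0]-527,c[:,1]+18)<62)&(c[:,2]>66)&(c[:,2]<80);p=c[m]
if len(p):print(len(p),cv2.minAreaRect(p[:,:2].astype(np.float32)))
cv2.imwrite("pics/w7c.png",cv2.resize(f["image"][90:290,150:360,::-1],None,fx=2.8,fy=2.8))
E
```

```text
10.9 [526.07303071 -21.00325012 141.2606692 ] [ 1.79960085e+02 -5.04656060e-02 -1.07326129e+02] [ 0.16664578 -0.60690895 -1.70746285] 61.88070528744624
2151 ((527.977294921875, -27.52029800415039), (75.39473724365234, 100.42721557617188), 88.68185424804688)
```

View pics/w7c.png

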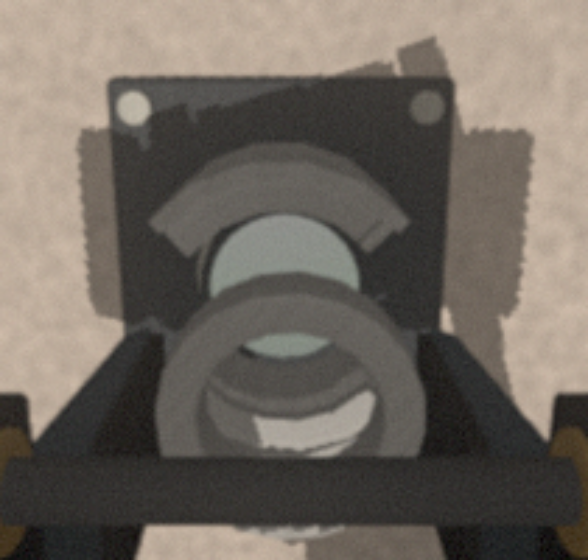

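```bash
cat > held.py <<'E'
from h import *
def held(name,z0,z1,c0,r0=22,r1=45,rows=252,out=True):
    f=pickle.load(open(name,"rb")); c=cloud(f)
    rr=np.hypot(c[...,0]-c0[0],c[...,1]-c0[1])
    m=(rr<r1)&(c[...,2]>z0)&(c[...,2]<z1); m[rows:]=False; m[:,:195]=False; m[:,312:]=False
    m=cv2.morphologyEx(m.astype(np.uint8),cv2.MORPH_OPEN,np.ones((3,3)))
    cs,_=cv2.findContours(m,cv2.RETR_EXTERNAL,cv2.CHAIN_APPROX_NONE); q=max(cs,key=cv2.contourArea).reshape(-1,2)
    z=np.median(c[m>0][:,2]); q=q[q[:,1]<rows-4]
    P=np.array([onz(f,u,v,z)[:2] for u,v in q])
    for i in range(4):
        x=circfit(P); P=P[np.abs(np.hypot(P[:,0]-x[0],P[:,1]-x[1])-x[2])<max(1,2.5-i*.5)&(1 if False else 10)] if False else P[np.abs(np.hypot(P[:,0]-x[0],P[:,1]-x[1])-x[2])<2]
    print(z,len(P),np.round(circfit(P),2))
E
python3 -c "
from held import *
held('w7.pkl',134,146,(526,-20))"
```

```text
138.8076746080638 126 [528.11 -22.45  29.78]
```

```bash
python3 -c "
from held import *
f=pickle.load(open('w7.pkl','rb')); z=139.5
q=np.array([(157,405),(425,405),(291,272),(192,320),(392,320)])/2.8+[150,90]
P=np.array([onz(f,u,v,z)[:2] for u,v in q]);print(P,circfit(P))
q=np.array([(134,107),(427,107)])/2.8+[150,90]
P=np.array([onz(f,u,v,11)[:2] for u,v in q]);print(P)
"
```

```text
[[539.26214004   5.57890103]
 [521.1104321  -52.30752583]
 [559.99954032 -32.63932203]
 [556.07428286  -8.73987184]
 [542.99647726 -50.49117225]] (np.float64(530.5339002008945), np.float64(-23.535767426857092), np.float64(30.148631561204382))
[[604.04106677  13.98831579]
 [571.62241101 -89.76323323]]
```

Call:
servo_tool(motion=[-0.9,2.6,-25,0,0,0,45,0,0,-20,0,0,0,45,0,0,-15,0,0,0,45,0,0,-12,0,0,0,45,0,0,-8,0,0,0,45,0,0,-4,0,0,0,45,0,0,0,0,0,0,45])

```text
time_s: 11.53
ee_pos: [525.2, -18.4, 56.9]
ee_rot: [179.9, -0.0, -107.4]
force: [-0.0, 0.3, -1.0]
gripper_width: 61.9
```

Call:
servo_tool(motion=[0,0,-1.5,0,0,0,45,0,0,-1,0,0,0,45,0,0,-1,0,0,0,45,0,0,0,0,0,0,45])

```text
time_s: 11.87
ee_pos: [525.8, -17.6, 54.4]
ee_rot: [-180.0, 0.0, -107.3]
force: [-0.6, 0.2, -1.2]
gripper_width: 61.5
```

Call:
servo_tool(motion=[0,0,-1,0,0,0,45,0,0,-0.7,0,0,0,45,0,0,0,0,0,0,45])

```text
time_s: 12.12
ee_pos: [525.6, -17.6, 52.3]
ee_rot: [180.0, -0.0, -107.3]
force: [0.6, -0.6, -0.9]
gripper_width: 62.0
```

Release at about the expected height, then lift.

Call:
servo_tool(motion=[0,0,-0.4,0,0,0,45,0,0,0,0,0,0,85,0,0,0,0,0,0,85,0,0,0,0,0,0,85,0,0,20,0,0,0,100,0,0,30,0,0,0,100,0,0,30,0,0,0,100,0,0,30,0,0,0,100,0,0,0,0,0,0,100,0,0,0,0,0,0,100])

```text
time_s: 12.95
ee_pos: [526.7, -17.7, 163.8]
ee_rot: [-179.7, 0.1, -107.3]
force: [0.1, -0.6, -0.1]
gripper_width: 91.5
```

```bash
python3 - <<'E'
from h import *
s,f=wrist("w8"); print(s["time_s"],s["ee_pos"],s["ee_rot"],s["force"],s["gripper_width"])
c=cloud(f).reshape(-1,3); r=np.hypot(c[:,0]-527,c[:,1]+18.9)
p=c[(r<33)&(c[:,2]>40)&(c[:,2]<62)]
A=np.c_[p[:,:2]-[527,-18],np.ones(len(p))]; x=np.linalg.lstsq(A,p[:,2],rcond=None)[0]; print(len(p),x,np.median(p[:,2]),cv2.minEnclosingCircle(p[:,:2].astype(np.float32)))
p=c[(r<20)&(c[:,2]<40)]; print(len(p),np.median(p[:,2]))
cv2.imwrite("pics/w8c.png",cv2.resize(f["image"][90:290,150:360,::-1],None,fx=2.8,fy=2.8))
E
```

```text
12.95 [526.74983309 -17.73538872 163.82608197] [-1.79744304e+02  5.77607021e-02 -1.07311664e+02] [ 0.13096114 -0.6057315  -0.1125294 ] 91.45466968269947
1595 [ 2.27698014e-03 -5.24231083e-03  4.89417708e+01] 49.485771567146685 ((525.3135375976562, -18.428892135620117), 31.424484252929688)
850 30.211991479390605
```

View pics/w8c.png

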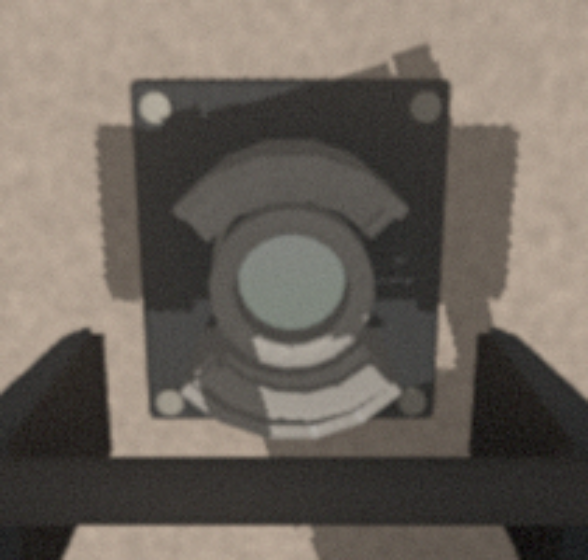

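The spacer is flat and centred. Next is the retaining ring.

Call:
servo_tool(motion=[-10,31,0,0,0,0.1,100,-10,31,0,0,0,0.1,100,-10,31,0,0,0,0.1,100,-10,31,0,0,0,0.1,100,-10,31,0,0,0,0.1,100,-10,31,0,0,0,0.1,100,-10,31,0,0,0,0.1,100,-10,31,0,0,0,0.1,100,-9,34,0,0,0,0.06,100,0,0,0,0,0,0,100])

```text
time_s: 13.83
ee_pos: [434.5, 268.7, 160.3]
ee_rot: [179.9, 0.1, -57.7]
force: [-0.2, 1.1, -0.2]
gripper_width: 91.2
```

Call:
servo_tool(motion=[0,0,0,0,0,0,100])

```text
time_s: 13.92
ee_pos: [435.3, 265.1, 160.3]
ee_rot: [179.8, -0.0, -57.9]
force: [0.4, 0.8, -1.4]
gripper_width: 91.4
```

```bash
python3 - <<'E'
from h import *
s,f=wrist("w9"); print(s["time_s"],s["ee_pos"],s["ee_rot"],s["force"],s["gripper_width"])
c=cloud(f).reshape(-1,3); r=np.hypot(c[:,0]-437,c[:,1]-264)
p=c[(r<39)&(c[:,2]>42)&(c[:,2]<54)]
print(len(p),np.median(p[:,2]),cv2.minEnclosingCircle(p[:,:2].astype(np.float32)))
p=c[(r<130)&(r>42)&(c[:,2]>38)&(c[:,2]<54)]
l=cv2.fitLine(p[:,:2].astype(np.float32),cv2.DIST_L2,0,.01,.01).ravel(); print("wing dir",np.degrees(np.arctan2(l[1],l[0])),l,len(p),cv2.minAreaRect(p[:,:2].astype(np.float32)))
E
```

```text
13.9167 [435.30461704 265.13462779 160.30997928] [ 1.79805598e+02 -1.54306482e-02 -5.78697248e+01] [ 0.42632151  0.75448288 -1.41902005] 91.35282294915186
1292 46.635774592261555 ((437.006591796875, 264.0265197753906), 38.96833801269531)
wing dir 31.641088 [  0.8513509   0.5245966 465.61304   280.7267   ] 800 ((446.9897766113281, 268.9963073730469), (167.20330810546875, 9.995841979980469), 31.97548484802246)
```

View pics/w9.png

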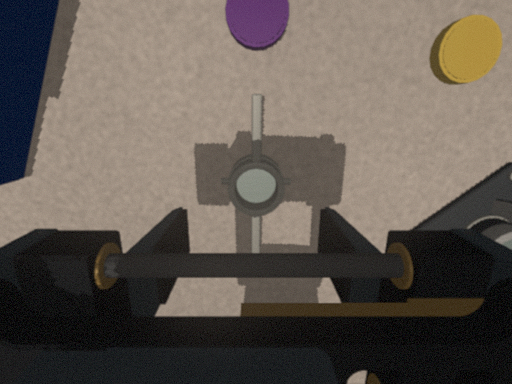

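```bash
python3 - <<'E'
from h import *
f=pickle.load(open("w9.pkl","rb"))
c=cloud(f).reshape(-1,3); a=np.radians(31.97); d=np.array([np.cos(a),np.sin(a)]);n=np.array([-d[1],d[0]])
q=c[:,:2]-[437,264]; r=np.hypot(*q.T)
m=(r<40)&(c[:,2]>43)&(c[:,2]<52)&((np.abs(q@n)>7)|(r<30)); p=c[m][:,:2].astype(np.float32)
print(len(p),cv2.minEnclosingCircle(p)); x=(c[m][:,:2]-[437,264]); print(np.percentile(x@n,[.5,99.5]),np.percentile(x@d,[.5,99.5]))
E
```

```text
1116 ((437.70306396484375, 263.3453063964844), 30.093975067138672)
[-29.5223784   27.92744433] [-29.14704167  29.64564022]
```

Call:
servo_tool(motion=[2.2,-1.8,-30,0,0,0,100,0,0,-35,0,0,0,100,0,0,-30,0,0,0,100,0,0,-18,0,0,0,100,0,0,-2,0,0,0,100,0,0,0,0,0,0,100,0,0,0,0,0,0,100])

```text
time_s: 14.55
ee_pos: [439.7, 262.0, 47.6]
ee_rot: [-179.9, -0.0, -58.1]
force: [0.5, 0.4, 0.3]
gripper_width: 91.3
```

Call:
servo_tool(motion=[-1.7,1,-4,0,0,0,100,0,0,0,0,0,0,40,0,0,0,0,0,0,40,0,0,0,0,0,0,40,0,0,0,0,0,0,40,0,0,0,0,0,0,40,0,0,0,0,0,0,40,0,0,0,0,0,0,40], newtons=30)

```text
time_s: 15.22
ee_pos: [437.2, 263.7, 43.2]
ee_rot: [-180.0, -0.0, -58.0]
force: [-0.9, -0.7, 2.6]
gripper_width: 58.6
```

Call:
servo_tool(motion=[0,0,20,0,0,0,40,0,0,35,0,0,0,40,0,0,35,0,0,0,40,0,0,35,0,0,0,40,5,-20,0,0,0,-0.1,40,10,-33,0,0,0,-0.1,40,10,-33,0,0,0,-0.1,40,10,-33,0,0,0,-0.1,40,10,-33,0,0,0,-0.1,40,10,-33,0,0,0,-0.1,40])

```text
time_s: 16.05
ee_pos: [491.9, 77.0, 167.5]
ee_rot: [179.9, -0.0, -92.7]
force: [0.3, 0.6, -1.5]
gripper_width: 58.9
```

Call:
servo_tool(motion=[11,-33,0,0,0,-0.1,40,12,-33,0,0,0,-0.1,40,11,-31,0,0,0,-0.059,40,0,0,0,0,0,0,40,0,0,0,0,0,0,40,0,0,0,0,0,0,40])

```text
time_s: 16.55
ee_pos: [525.4, -18.2, 167.3]
ee_rot: [179.9, -0.0, -107.3]
force: [-0.3, 0.2, -1.4]
gripper_width: 58.8
```

```bash
python3 - <<'E'
from h import *
s,f=wrist("w10"); print(s["time_s"],s["ee_pos"],s["ee_rot"],s["force"],s["gripper_width"])
cv2.imwrite("pics/w10c.png",cv2.resize(f["image"][60:290,130:380,::-1],None,fx=2.4,fy=2.4))
E
```

```text
16.55 [525.4333013  -18.21371626 167.3112656 ] [ 1.79890815e+02 -4.56594427e-03 -1.07262201e+02] [-0.29752281  0.20219505 -1.4343897 ] 58.75052964742598
```

View pics/w10c.png

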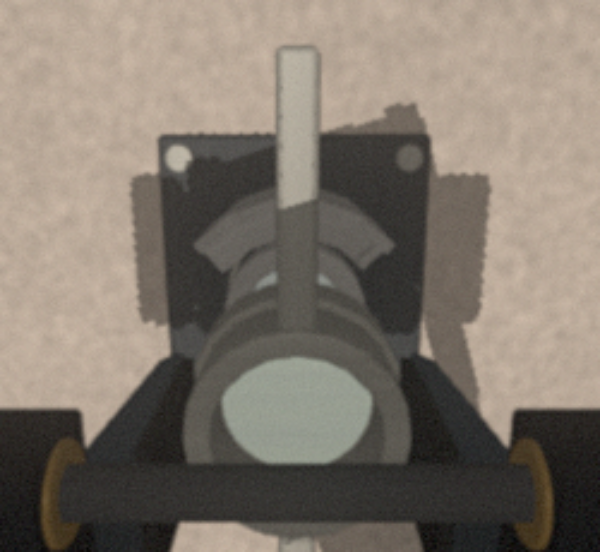

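```bash
python3 -c "
from h import *
f=pickle.load(open('w10.pkl','rb'))
e=onz(f,253.3,79.2,171.1)[:2]; 
for a in(-17.3,): print(e, e-95*np.array([np.cos(np.radians(a)),np.sin(np.radians(a))]))
c=cloud(f).reshape(-1,3);q=c[:,:2]-[527,-18]; r=np.hypot(*q.T)
p=c[(r>45)&(r<110)&(c[:,2]>163)&(c[:,2]<178)&(q[:,0]>30)]
print(len(p),np.median(p[:,2]),cv2.minAreaRect(p[:,:2].astype(np.float32)))
"
```

```text
[616.36272949 -47.13479061] [525.66045353 -18.88417757]
1697 170.43424707969794 ((593.0524291992188, -40.15135192871094), (9.848958969116211, 49.63632583618164), 72.35437774658203)
```

Call:
servo_tool(motion=[1,-0.2,-20,0,0,0,40,0,0,-18,0,0,0,40,0,0,-14,0,0,0,40,0,0,-10,0,0,0,40,0,0,-6,0,0,0,40,0,0,-2,0,0,0,40,0,0,0,0,0,0,40])

```text
time_s: 17.18
ee_pos: [527.1, -18.2, 97.9]
ee_rot: [180.0, -0.0, -107.2]
force: [0.1, 0.5, -1.9]
gripper_width: 59.1
```

Call:
servo_tool(motion=[0,-0.5,-1.5,0,0,0,40,0,0,-1,0,0,0,40,0,0,-1,0,0,0,40,0,0,0,0,0,0,40])

```text
time_s: 17.52
ee_pos: [527.2, -19.2, 94.6]
ee_rot: [-180.0, 0.0, -107.3]
force: [-0.3, -0.5, -2.9]
gripper_width: 58.7
```

Call:
servo_tool(motion=[0,0,-0.8,0,0,0,40,0,0,-0.4,0,0,0,40,0,0,0,0,0,0,40])

```text
time_s: 17.77
ee_pos: [527.1, -19.2, 93.2]
ee_rot: [180.0, -0.0, -107.3]
force: [-0.2, -0.4, -2.7]
gripper_width: 58.9
```

Call:
servo_tool(motion=[0,0,-0.4,0,0,0,40,0,0,0,0,0,0,85,0,0,0,0,0,0,85,0,0,0,0,0,0,85,0,0,20,0,0,0,100,0,0,30,0,0,0,100,0,0,30,0,0,0,100,0,0,30,0,0,0,100,0,0,0,0,0,0,100,0,0,0,0,0,0,0])

```text
time_s: 18.6
ee_pos: [528.2, -19.2, 204.8]
ee_rot: [-179.7, 0.1, -107.3]
force: [-0.1, -1.2, 0.1]
gripper_width: 86.8
```

```bash
cat > ringm.py <<'E'
from h import *
import sys
def ringm(name):
    s,f=wrist(name); print(s["time_s"],s["ee_pos"],s["ee_rot"],s["force"],s["gripper_width"])
    c=cloud(f).reshape(-1,3); q=c[:,:2]-[527,-19]; r=np.hypot(*q.T)
    p=c[(r>45)&(r<105)&(c[:,2]>88)&(c[:,2]<106)]
    if len(p)>50: print("wings",len(p),np.median(p[:,2]),cv2.minAreaRect(p[:,:2].astype(np.float32)),cv2.fitLine(p[:,:2].astype(np.float32),cv2.DIST_L2,0,.01,.01).ravel())
    p=c[(r<36)&(c[:,2]>88)&(c[:,2]<106)]
    if len(p)>50: print("collar",len(p),np.median(p[:,2]),cv2.minEnclosingCircle(p[:,:2].astype(np.float32)))
    cv2.imwrite(f"pics/{name}c.png",cv2.resize(f["image"][60:290,130:380,::-1],None,fx=2.4,fy=2.4))
ringm(sys.argv[1])
E
python3 ringm.py w11
```

```text
18.6 [528.21270855 -19.20325933 204.77122228] [-1.79739523e+02  6.01520107e-02 -1.07254867e+02] [-0.13586428 -1.19419972  0.0880256 ] 86.81954211423839
wings 752 96.4766676741927 ((540.5188598632812, -24.52301597595215), (9.882740020751953, 161.38877868652344), 72.84467315673828) [ 9.5519775e-01 -2.9596826e-01  5.6918542e+02 -3.3373074e+01]
collar 1357 96.32483295211341 ((526.4412231445312, -20.221080780029297), 35.625770568847656)
```

View pics/w11c.png

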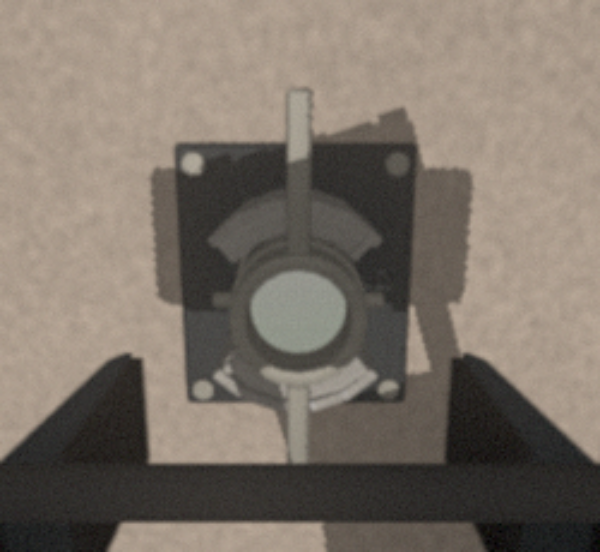

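The ring stands on the spacer, aligned, with its pins (215,299) and (375,300) in the gaps. Its top is at about 96.5 mm. I'll close the fingers and move to the anticlockwise side of the +x wing.

Call:
servo_tool(motion=[9,0.5,0,0,0,0.115,0,9,0.5,0,0,0,0.115,0,9,0.5,0,0,0,0.115,0,9,0.5,0,0,0,0.115,0,9,0.5,0,0,0,0.115,0,9,0.5,0,0,0,0.115,0,9,0.5,0,0,0,0.115,0,9,0.5,0,0,0,0.115,0,9,0.5,0,0,0,0.115,0,4,0.5,0,0,0,0.115,0])

```text
time_s: 19.48
ee_pos: [612.2, -14.1, 200.5]
ee_rot: [179.9, 0.1, -41.0]
force: [0.6, 0.9, -0.8]
gripper_width: 17.0
```

Call:
servo_tool(motion=[0,0,-10,0,0,0.115,0,0,0,-10,0,0,0.115,0,0,0,-10,0,0,0.115,0,0,0,-10,0,0,0.076,0,0,0,-20,0,0,0,0,0,0,0,0,0,0,0,0,0,0,0,0,0,0])

```text
time_s: 20.07
ee_pos: [610.6, -14.1, 140.5]
ee_rot: [179.9, 0.3, -17.3]
force: [-0.9, -0.2, 1.1]
gripper_width: 0.5
```

```bash
python3 ringm.py w12
```

```text
20.0667 [610.60250149 -14.09951404 140.54381281] [179.92005463   0.2967287  -17.26172535] [-0.91788426 -0.21827081  1.0945046 ] 0.4630854436948525
wings 542 96.18267442689702 ((465.67510986328125, 0.8736801147460938), (8.194987297058105, 38.987693786621094), 72.61554718017578) [ 9.4803029e-01 -3.1818014e-01  4.6786542e+02  1.4846165e+00]
collar 1116 96.2850734846235 ((524.5712280273438, -15.930683135986328), 32.74192428588867)
```

View pics/w12.png

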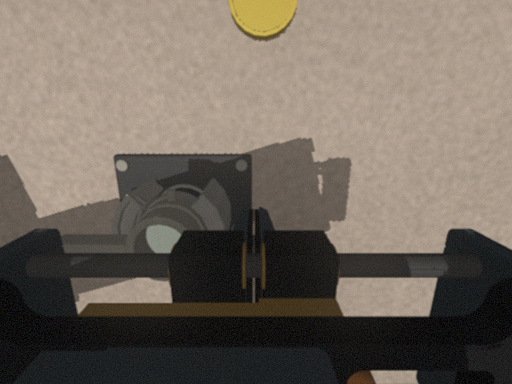

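Call:
servo_tool(motion=[1,0,-15,0,0,0,0,0,0,-12,0,0,0,0,0,0,-9,0,0,0,0,0,0,-6,0,0,0,0,0,0,0,0,0,0,0,0,0,0,0,0,0,0])

```text
time_s: 20.62
ee_pos: [613.4, -14.2, 101.1]
ee_rot: [-180.0, -0.0, -17.2]
force: [0.5, 0.4, 0.0]
gripper_width: 0.6
```

```bash
cat > push.py <<'E'
import numpy as np,sys
# arc steps: from th0 (deg, tool-centre angle) n rows of dth (deg) clockwise at radius Rt
th,dth,n,Rt=map(float,sys.argv[1:5]); row=[]
P=lambda t:np.array([np.cos(np.radians(t)),np.sin(np.radians(t))])*Rt
for i in range(int(n)):
    d=P(th-dth)-P(th); print(np.round(d,1),end=" "); th-=dth
print("rz",-np.radians(dth).round(4),"end",th, P(th)+[527,-19])
E
python3 - <<'E'
import numpy as np
# tool centre at radius 80 along wing and 21 offset: Rt, lead angle
print(np.hypot(80,21),np.degrees(np.arctan2(21,80)))
E
python3 push.py 5.5 4 10 82.7; python3 -c "
from workcell import sensors; s=sensors.state(); print(s['ee_pos'],s['force'],s['qpos'])"
```

```text
82.71033792700887 14.708303899682749
[ 0.4 -5.8] [-0.1 -5.8] [-0.5 -5.8] [-0.9 -5.7] [-1.2 -5.6] [-1.6 -5.5] [-2.  -5.4] [-2.4 -5.3] [-2.8 -5.1] [-3.1 -4.9] rz -0.0698 end -34.5 [595.1552358  -65.84179579]
[613.36858507 -14.16425841 101.12776092] [0.47064742 0.35213664 0.00165648] [-2.39643554e+00  2.77704032e+01  9.48721198e+01 -1.02860377e-03
  5.73313832e+01  1.48528441e+01]
```

Call:
servo_tool(motion=[-1.5,-4.3,-2,0,0,0,0,-1.5,-4.3,-1,0,0,0,0,0,0,0,0,0,0,0,-0.2,-2.9,0,0,0,-0.035,0,-0.3,-2.9,0,0,0,-0.035,0,-0.4,-2.9,0,0,0,-0.035,0])

```text
time_s: 21.12
ee_pos: [609.3, -31.7, 98.2]
ee_rot: [-180.0, -0.0, -23.4]
force: [0.2, 1.1, -0.9]
gripper_width: 0.8
```

```bash
cat > where.py <<'E'
from workcell import sensors
import numpy as np
s=sensors.state(); p=s['ee_pos'][:2]-[527,-19]; F=s['force']; psi=s['ee_rot'][2]
r=np.hypot(*p); th=np.degrees(np.arctan2(p[1],p[0])); t=np.array([-np.sin(np.radians(th)),np.cos(np.radians(th))])
w=np.array([-np.sin(np.radians(psi)),np.cos(np.radians(psi))])
print("t",s['time_s'],"r",r.round(1),"th",th.round(1),"psi",psi.round(1),"z",s['ee_pos'][2].round(1),"F normal to wing",(F[:2]@w).round(2),"along",(F[:2]@[w[1],-w[0]]).round(2),"Fz",F[2].round(2))
E
python3 where.py; python3 push.py -8 4 10 83.5
```

```text
t 21.1167 r 83.3 th -8.8 psi -23.4 z 98.2 F normal to wing 1.14 along -0.25 Fz -0.89
[-1.  -5.7] [-1.4 -5.7] [-1.8 -5.5] [-2.2 -5.4] [-2.6 -5.2] [-2.9 -5. ] [-3.3 -4.8] [-3.6 -4.6] [-3.9 -4.3] [-4.2 -4. ] rz -0.0698 end -48.0 [582.87240563 -81.05259293]
```

Call:
servo_tool(motion=[-1,-5.7,0,0,0,-0.07,0,-1.4,-5.7,0,0,0,-0.07,0,-1.8,-5.5,0,0,0,-0.07,0,-2.2,-5.4,0,0,0,-0.07,0,-2.6,-5.2,0,0,0,-0.07,0,-2.9,-5,0,0,0,-0.07,0])

```text
time_s: 21.62
ee_pos: [597.4, -64.4, 98.2]
ee_rot: [-180.0, -0.0, -47.5]
force: [-0.6, -0.3, -0.1]
gripper_width: -0.1
```

```bash
python3 where.py;  python3 push.py -32 4 10 83.5; python3 ringm.py w13
```

```text
t 21.6167 r 83.7 th -32.8 psi -47.5 z 98.2 F normal to wing -0.65 along -0.19 Fz -0.15
[-3.3 -4.8] [-3.6 -4.6] [-3.9 -4.3] [-4.2 -4. ] [-4.5 -3.7] [-4.7 -3.4] [-4.9 -3.1] [-5.1 -2.7] [-5.3 -2.4] [-5.5 -2. ] rz -0.0698 end -72.0 [552.80291903 -98.41321911]
21.6167 [597.39309197 -64.3641183   98.19881205] [-1.79963628e+02 -2.92699029e-02 -4.75491649e+01] [-0.60611162 -0.30293921 -0.14655751] -0.14727320309243216
wings 335 97.95439821917537 ((609.0873413085938, -54.28705596923828), (4.22688102722168, 21.231718063354492), 41.62604522705078) [  0.6727833   -0.73983955 609.55835    -53.51992   ]
collar 2217 95.91583184214119 ((524.4535522460938, -18.398866653442383), 33.43781661987305)
```

View pics/w13.png

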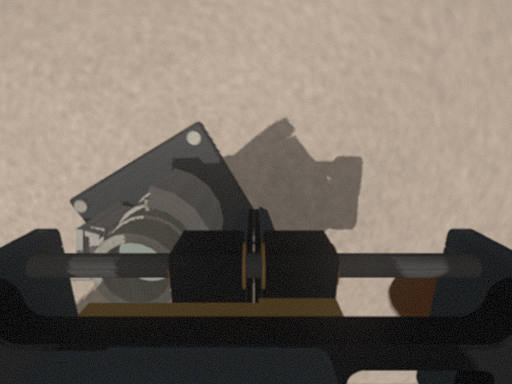

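Force is near zero, so I'll check from the fixed cameras whether the wing is turning.

```bash
python3 - <<'E'
from h import *
from workcell import grab_frame
for n,(u,v) in {"scene":(273,208),"top":(240,197)}.items():
    f=grab_frame(n); im=f["image"][v-60:v+60,u-65:u+65,::-1]
    cv2.imwrite(f"pics/{n}1.png",cv2.resize(im,None,fx=4,fy=4,interpolation=cv2.INTER_CUBIC))
E
```

```text
(no output)
```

View pics/scene1.png

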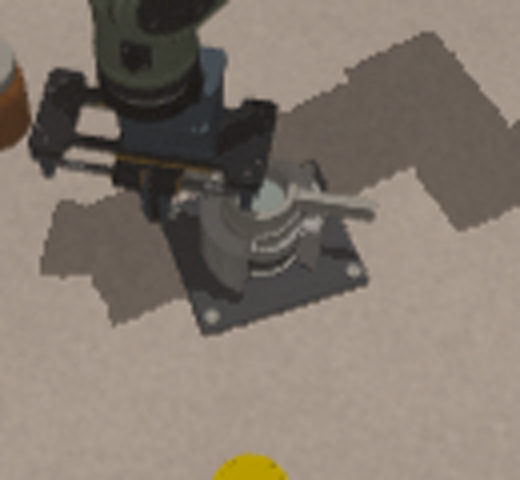

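View pics/top1.png

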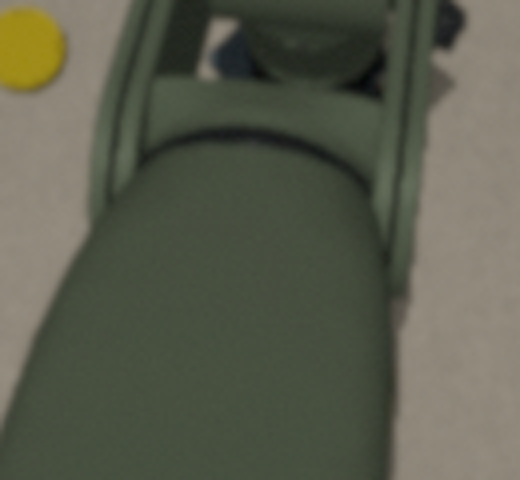

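```bash
python3 -c "
from h import *
f=pickle.load(open('d0.pkl','rb'))['scene']
p=onz(f,208+372/4,148+212/4,90)[:2]-[528.5,-17]; print(p,np.hypot(*p),np.degrees(np.arctan2(p[1],p[0])))"
```

```text
[-61.25820837  67.69324543] 91.29591211379767 132.14315074810952
```

The −x wing end is at about 132°, so the wing follows the finger (ψ −47.5°). Continuing.

Call:
servo_tool(motion=[-3.3,-4.8,0,0,0,-0.07,0,-3.6,-4.6,0,0,0,-0.07,0,-3.9,-4.3,0,0,0,-0.07,0,-4.2,-4,0,0,0,-0.07,0])

```text
time_s: 22.1
ee_pos: [582.9, -81.7, 98.1]
ee_rot: [-179.9, -0.1, -63.4]
force: [0.9, -0.0, -0.1]
gripper_width: 0.3
```

```bash
python3 where.py;  python3 push.py -48 2 10 83.5
```

```text
t 22.1 r 84.0 th -48.3 psi -63.4 z 98.1 F normal to wing 0.77 along 0.42 Fz -0.09
[-2.2 -1.9] [-2.3 -1.8] [-2.3 -1.8] [-2.4 -1.7] [-2.4 -1.6] [-2.5 -1.5] [-2.5 -1.4] [-2.6 -1.3] [-2.6 -1.2] [-2.7 -1.1] rz -0.0349 end -68.0 [558.27965055 -96.41985186]
```

Call:
servo_tool(motion=[-2.2,-1.9,0,0,0,-0.035,0,-2.3,-1.8,0,0,0,-0.035,0,-2.3,-1.8,0,0,0,-0.035,0,-2.4,-1.7,0,0,0,-0.035,0,-2.4,-1.6,0,0,0,-0.035,0])

```text
time_s: 22.52
ee_pos: [571.2, -90.4, 98.1]
ee_rot: [-179.9, -0.0, -73.4]
force: [-0.4, -0.1, 0.7]
gripper_width: 0.3
```

```bash
python3 where.py;  python3 push.py -58 2 10 83.5
```

```text
t 22.5167 r 84.0 th -58.2 psi -73.4 z 98.1 F normal to wing -0.44 along -0.02 Fz 0.74
[-2.5 -1.5] [-2.5 -1.4] [-2.6 -1.3] [-2.6 -1.2] [-2.7 -1.1] [-2.7 -1. ] [-2.8 -0.9] [-2.8 -0.9] [-2.8 -0.8] [-2.8 -0.7] rz -0.0349 end -78.0 [ 544.36062618 -100.67532466]
```

Call:
servo_tool(motion=[-2.5,-1.5,0,0,0,-0.035,0,-2.5,-1.4,0,0,0,-0.035,0,-2.6,-1.3,0,0,0,-0.035,0,-2.6,-1.2,0,0,0,-0.035,0])

```text
time_s: 22.85
ee_pos: [561.0, -95.8, 98.1]
ee_rot: [-179.9, -0.0, -81.4]
force: [1.7, -0.3, 0.8]
gripper_width: 0.4
```

```bash
python3 where.py;  python3 push.py -66 1.5 10 83.5
python3 - <<'E'
from h import *
from workcell import grab_frame
f=grab_frame("scene"); u,v=273,208
cv2.imwrite("pics/scene2.png",cv2.resize(f["image"][v-60:v+60,u-65:u+65,::-1],None,fx=4,fy=4,interpolation=cv2.INTER_CUBIC))
E
```

```text
t 22.85 r 84.0 th -66.1 psi -81.4 z 98.1 F normal to wing 1.62 along 0.55 Fz 0.84
[-2.  -0.9] [-2.  -0.8] [-2.1 -0.8] [-2.1 -0.7] [-2.1 -0.6] [-2.1 -0.6] [-2.1 -0.5] [-2.1 -0.5] [-2.1 -0.4] [-2.2 -0.4] rz -0.0262 end -81.0 [ 540.06227783 -101.47197644]
```

View pics/scene2.png

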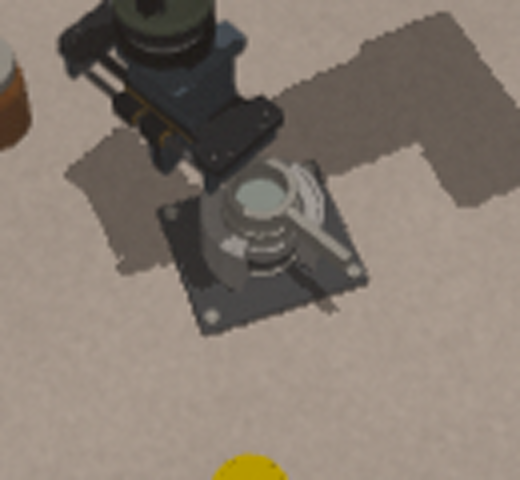

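Call:
servo_tool(motion=[-2,-0.9,0,0,0,-0.026,0,-2,-0.8,0,0,0,-0.026,0,-2.1,-0.8,0,0,0,-0.026,0,-2.1,-0.7,0,0,0,-0.026,0])

```text
time_s: 23.23
ee_pos: [552.3, -99.0, 97.9]
ee_rot: [-180.0, -0.0, -87.5]
force: [0.6, -0.1, 1.4]
gripper_width: 0.7
```

```bash
python3 where.py
```

```text
t 23.2333 r 84.0 th -72.5 psi -87.5 z 97.9 F normal to wing 0.64 along 0.13 Fz 1.39
```

Call:
servo_tool(motion=[-2.1,-0.6,0,0,0,-0.026,0,-2.1,-0.6,0,0,0,-0.026,0,-2.1,-0.5,0,0,0,-0.026,0])

```text
time_s: 23.48
ee_pos: [545.8, -100.8, 97.9]
ee_rot: [-180.0, -0.0, -92.0]
force: [-0.4, 0.0, 0.1]
gripper_width: 0.3
```

```bash
python3 where.py; python3 push.py -76.5 1 12 83.5
```

```text
t 23.4833 r 84.0 th -77.0 psi -92.0 z 97.9 F normal to wing -0.43 along 0.01 Fz 0.13
[-1.4 -0.3] [-1.4 -0.3] [-1.4 -0.3] [-1.4 -0.3] [-1.4 -0.2] [-1.4 -0.2] [-1.4 -0.2] [-1.4 -0.2] [-1.5 -0.1] [-1.5 -0.1] [-1.5 -0.1] [-1.5 -0.1] rz -0.0175 end -88.5 [ 529.18577518 -102.47138664]
```

Call:
servo_tool(motion=[-1.4,-0.3,0,0,0,-0.0175,0,-1.4,-0.3,0,0,0,-0.0175,0,-1.4,-0.3,0,0,0,-0.0175,0])

```text
time_s: 23.73
ee_pos: [541.7, -101.7, 97.9]
ee_rot: [-180.0, -0.0, -95.0]
force: [0.3, -0.3, 0.7]
gripper_width: 0.7
```

```bash
python3 where.py
```

```text
t 23.7333 r 84.0 th -79.9 psi -95.0 z 97.9 F normal to wing 0.37 along 0.3 Fz 0.74
```

Call:
servo_tool(motion=[-1.4,-0.3,0,0,0,-0.0175,0,-1.4,-0.2,0,0,0,-0.0175,0,-1.4,-0.2,0,0,0,-0.0175,0])

```text
time_s: 23.98
ee_pos: [537.5, -102.4, 97.8]
ee_rot: [180.0, -0.0, -98.0]
force: [0.7, 0.2, 0.4]
gripper_width: 0.2
```

```bash
python3 where.py
```

```text
t 23.9833 r 84.1 th -82.8 psi -98.0 z 97.8 F normal to wing 0.7 along -0.28 Fz 0.35
```

Call:
servo_tool(motion=[-1.4,-0.2,0,0,0,-0.0175,0,-1.4,-0.2,0,0,0,-0.0175,0,-1.5,-0.1,0,0,0,-0.0175,0])

```text
time_s: 24.23
ee_pos: [533.4, -102.8, 97.8]
ee_rot: [-180.0, 0.0, -101.0]
force: [1.1, 0.8, -0.6]
gripper_width: 0.6
```

```bash
python3 where.py
python3 - <<'E'
from h import *
from workcell import grab_frame
f=grab_frame("scene"); u,v=273,208
cv2.imwrite("pics/scene3.png",cv2.resize(f["image"][v-60:v+60,u-65:u+65,::-1],None,fx=4,fy=4,interpolation=cv2.INTER_CUBIC))
E
```

```text
t 24.2333 r 84.0 th -85.6 psi -101.0 z 97.8 F normal to wing 0.9 along -0.99 Fz -0.6
```

View pics/scene3.png

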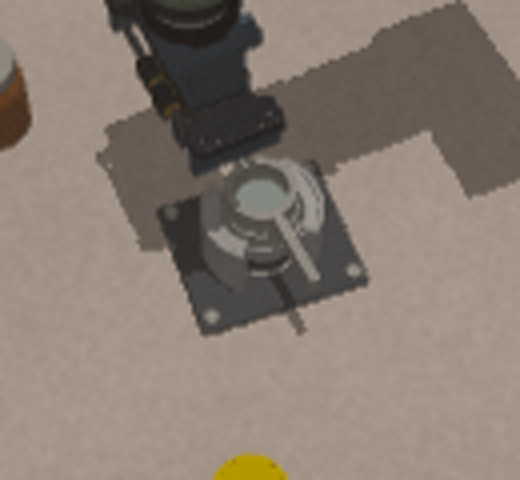

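```bash
python3 -c "
from h import *
f=pickle.load(open('d0.pkl','rb'))['scene']
for a in [(312,279),(275,213)]:
  p=onz(f,208+a[0]/4,148+a[1]/4,93)[:2]-[528.5,-17]; print(p,np.hypot(*p),np.degrees(np.arctan2(p[1],p[0])))"; python3 push.py -85.6 1 14 83.7
```

```text
[16.63637542 87.61327254] 89.17877837252844 79.24843719397536
[ 3.28946709 22.73393156] 22.97068213980581 81.76677610641707
[-1.5 -0.1] [-1.5 -0.1] [-1.5 -0. ] [-1.5 -0. ] [-1.5  0. ] [-1.5  0. ] [-1.5  0.1] [-1.5  0.1] [-1.5  0.1] [-1.5  0.1] [-1.5  0.2] [-1.4  0.2] [-1.4  0.2] [-1.4  0.2] rz -0.0175 end -99.6 [ 513.0414559 -101.5278683]
```

Call:
servo_tool(motion=[-1.5,-0.1,0,0,0,-0.0175,0,-1.5,-0.1,0,0,0,-0.0175,0])

```text
time_s: 24.45
ee_pos: [530.6, -103.0, 97.9]
ee_rot: [-180.0, 0.0, -103.0]
force: [1.3, 0.6, 0.7]
gripper_width: 0.2
```

```bash
python3 where.py
```

```text
t 24.45 r 84.0 th -87.6 psi -103.0 z 97.9 F normal to wing 1.11 along -0.9 Fz 0.71
```

Call:
servo_tool(motion=[-1.5,0,0,0,0,-0.0175,0,-1.5,0,0,0,0,-0.0175,0])

```text
time_s: 24.62
ee_pos: [527.3, -103.0, 97.9]
ee_rot: [-180.0, -0.0, -105.0]
force: [1.4, 0.7, -1.3]
gripper_width: 0.5
```

```bash
python3 where.py
```

```text
t 24.6167 r 84.0 th -89.8 psi -105.0 z 97.9 F normal to wing 1.18 along -1.08 Fz -1.31
```

Call:
servo_tool(motion=[-1.5,0,0,0,0,-0.0175,0,-1.5,0,0,0,0,-0.0175,0])

```text
time_s: 24.78
ee_pos: [524.3, -103.1, 97.9]
ee_rot: [-180.0, -0.0, -107.0]
force: [2.6, -0.7, 1.5]
gripper_width: 0.3
```

```bash
python3 where.py
```

```text
t 24.7833 r 84.1 th -91.8 psi -107.0 z 97.9 F normal to wing 2.66 along -0.08 Fz 1.51
```

Call:
servo_tool(motion=[-1.5,0.1,0,0,0,-0.0175,0,-1.5,0.1,0,0,0,-0.0175,0])

```text
time_s: 24.95
ee_pos: [521.3, -102.9, 97.9]
ee_rot: [-180.0, -0.0, -109.0]
force: [1.8, 0.3, -0.5]
gripper_width: 0.4
```

```bash
python3 where.py
```

```text
t 24.95 r 84.1 th -93.9 psi -109.0 z 97.9 F normal to wing 1.62 along -0.88 Fz -0.48
```

Call:
servo_tool(motion=[-1.5,0.1,0,0,0,-0.0175,0,-1.5,0.1,0,0,0,-0.0175,0])

```text
time_s: 25.12
ee_pos: [518.8, -102.6, 97.9]
ee_rot: [-179.9, 0.0, -111.0]
force: [3.7, 0.8, -0.5]
gripper_width: 0.6
```

```bash
python3 where.py
```

```text
t 25.1167 r 84.1 th -95.6 psi -111.0 z 97.9 F normal to wing 3.15 along -2.09 Fz -0.5
```

Call:
servo_tool(motion=[-1.5,0.2,0,0,0,-0.0175,0,-1.4,0.2,0,0,0,-0.0175,0])

```text
time_s: 25.28
ee_pos: [516.2, -102.2, 98.0]
ee_rot: [-179.9, 0.0, -113.0]
force: [5.2, 2.2, -1.8]
gripper_width: 0.6
```

```bash
python3 where.py
```

```text
t 25.2833 r 83.9 th -97.4 psi -113.0 z 98.0 F normal to wing 3.96 along -4.02 Fz -1.81
```

Call:
servo_tool(motion=[-1.4,0.3,0,0,0,-0.0175,0,-1.4,0.3,0,0,0,-0.0175,0])

```text
time_s: 25.45
ee_pos: [513.9, -101.7, 98.1]
ee_rot: [-179.8, 0.1, -115.0]
force: [5.7, 0.8, -2.0]
gripper_width: 0.2
```

```bash
python3 where.py
```

```text
t 25.45 r 83.8 th -99.0 psi -115.0 z 98.1 F normal to wing 4.82 along -3.19 Fz -1.98
```

Call:
servo_tool(motion=[-1.4,0.3,0,0,0,-0.0175,0,-1.4,0.3,0,0,0,-0.0175,0])

```text
time_s: 25.62
ee_pos: [511.6, -101.2, 98.2]
ee_rot: [-179.8, 0.1, -117.0]
force: [6.6, 1.9, -2.0]
gripper_width: 0.3
```

```bash
python3 where.py
```

```text
t 25.6167 r 83.7 th -100.6 psi -117.0 z 98.2 F normal to wing 5.02 along -4.68 Fz -2.0
```

Call:
servo_tool(motion=[-1.4,0.4,0,0,0,0,0,-1.4,0.4,0,0,0,0,0])

```text
time_s: 25.78
ee_pos: [509.5, -100.5, 98.3]
ee_rot: [-179.7, 0.1, -117.0]
force: [8.3, -0.0, -4.2]
gripper_width: 0.3
```

```bash
python3 where.py
```

```text
t 25.7833 r 83.3 th -102.1 psi -117.0 z 98.3 F normal to wing 7.39 along -3.73 Fz -4.2
```

Call:
servo_tool(motion=[-1.4,0.4,0,0,0,-0.0175,0,-1.4,0.4,0,0,0,-0.0175,0])

```text
time_s: 25.95
ee_pos: [507.9, -100.5, 98.5]
ee_rot: [-179.5, 0.1, -119.0]
force: [10.7, -2.9, -5.1]
gripper_width: 0.4
```

```bash
python3 where.py
```

```text
t 25.95 r 83.7 th -103.2 psi -119.0 z 98.5 F normal to wing 10.79 along -2.66 Fz -5.08
```

Call:
servo_tool(motion=[-1.2,0.3,0,0,0,0,0])

```text
time_s: 26.03
ee_pos: [507.4, -100.4, 98.6]
ee_rot: [-179.4, 0.1, -119.0]
force: [12.8, -2.8, -6.7]
gripper_width: 0.3
```

```bash
python3 where.py
```

```text
t 26.0333 r 83.8 th -103.6 psi -119.0 z 98.6 F normal to wing 12.54 along -3.75 Fz -6.68
```

The wing push reached 12.5 N, which is firm. Backing off and lifting clear.

Call:
servo_tool(motion=[3.5,-1.9,0,0,0,0,0,4.4,-2.4,0,0,0,0,0,4.4,-2.4,0,0,0,0,0,4.4,-2.4,0,0,0,0,0,0,0,15,0,0,0,0,0,0,30,0,0,0,0,0,0,40,0,0,0,0,0,0,30,0,0,0,0,0,0,0,0,0,0,0,0,0,0,0,0,0,0])

```text
time_s: 26.87
ee_pos: [520.3, -108.6, 214.5]
ee_rot: [-179.8, 0.0, -118.9]
force: [-0.3, 0.2, -0.6]
gripper_width: 0.5
```

Call:
servo_tool(motion=[-40,5,0,0,0,0,0,-40,5,0,0,0,0,0,-40,5,0,0,0,0,0,-20,5,0,0,0,0,0,0,0,0,0,0,0,0,0,0,0,0,0,0,0])

```text
time_s: 27.37
ee_pos: [378.2, -88.0, 211.9]
ee_rot: [179.9, -0.0, -118.9]
force: [1.2, 0.4, -0.5]
gripper_width: 0.5
```

```bash
python3 ringm.py w14; python3 - <<'E'
from h import *
from workcell import grab_frame
for n,(u,v) in {"scene":(273,208),"top":(240,197)}.items():
    f=grab_frame(n); pickle.dump(f,open(n+"4.pkl","wb"))
    cv2.imwrite(f"pics/{n}4.png",cv2.resize(f["image"][v-45:v+45,u-45:u+45,::-1],None,fx=6,fy=6,interpolation=cv2.INTER_CUBIC))
    c=cloud(f).reshape(-1,3); q=c[:,:2]-[528,-18]; r=np.hypot(*q.T)
    p=c[(r>55)&(r<105)&(c[:,2]>85)&(c[:,2]<105)]
    if len(p)>20:
        l=cv2.fitLine(p[:,:2].astype(np.float32),cv2.DIST_L2,0,.01,.01).ravel(); print(n,len(p),np.median(p[:,2]),np.degrees(np.arctan2(l[1],l[0])))
    p=c[(r<33)&(c[:,2]>85)&(c[:,2]<105)]; print(len(p),np.median(p[:,2]),p.mean(0))
E
```

```text
27.3667 [378.24310779 -88.03024113 211.86493803] [ 1.79881168e+02 -4.11736378e-02 -1.18937878e+02] [ 1.17382116  0.35754895 -0.50499493] 0.5242480753684852
wings 1179 95.48011190584702 ((523.692138671875, -18.340103149414062), (189.41592407226562, 10.121224403381348), 63.04376220703125) [ 4.5283961e-01  8.9159197e-01  5.2224628e+02 -2.0653078e+01]
collar 1841 95.3731886066007 ((527.4537353515625, -19.18660545349121), 35.9290885925293)
scene 78 95.39715700700094 63.2376
149 95.46243638516376 [526.24106133 -15.09328974  94.27450793]
top 125 95.65028964765361 62.974068
203 95.69390141078998 [525.2088686  -16.35325037  95.38063998]
```

View pics/scene4.png

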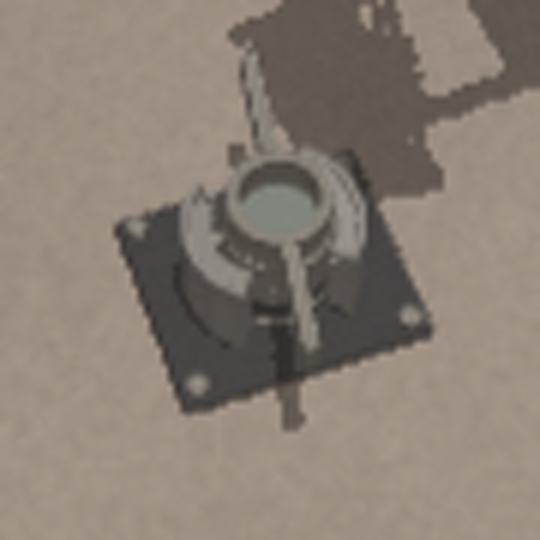

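View pics/w14.png

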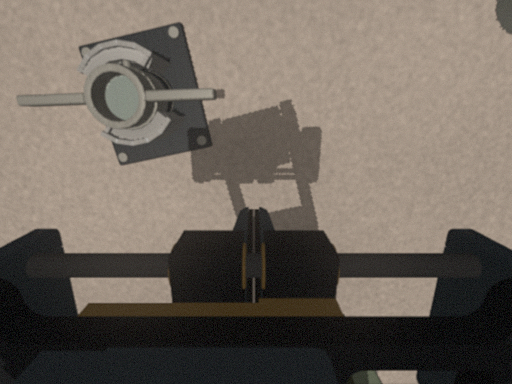

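```bash
python3 - <<'E'
from h import *
f=pickle.load(open("w14.pkl","rb")); c=cloud(f).reshape(-1,3); q=c[:,:2]-[524.5,-18.5]; r=np.hypot(*q.T)
p=c[(r<100)&(c[:,2]>92)&(c[:,2]<100)&(r>26)]
A=np.c_[p[:,:2]-[524.5,-18.5],np.ones(len(p))]; print(np.linalg.lstsq(A,p[:,2],rcond=None)[0])
t=pickle.load(open("top4.pkl","rb"))["image"].astype(int); t0=pickle.load(open("d0.pkl","rb"))["top"]["image"].astype(int)
d=np.abs(t-t0).sum(2)
for n,(u,v) in {"honey":(329,152),"clear":(407,238),"brush":(393,160)}.items(): print(n,np.median(d[v-15:v+15,u-12:u+12]))
from workcell import env; print(env.job_done())
E
```

```text
[-2.76290442e-04 -4.34382876e-03  9.54417545e+01]
honey 14.0
clear 11.0
brush 15.0
the job is handed in; nothing more can be done
None
```

The barrel is loaded and the retaining ring is tight. I handed the job in at about 27.4 s of the 72 s allowed. The interface gives no verdict, so this rests on my own checks.

- **Filter:** I picked the grey-blue disc, not the yellow or purple look-alikes. It lies flat on the seat with its top at about 30 mm and a tilt of about 0.002 rad.
- **Spacer:** It sits flat on the filter with its top at about 49.5–50 mm, roughly 1.7 mm off the bore axis.
- **Ring placement:** The ring stood on the spacer, aligned with the barrel, with its pins visible in the gaps.
- **Tightening:** I pushed the +x wing clockwise with closed fingers. It stayed loose to about 1.57 rad, then the push climbed to 12.5 N and I backed off.
- **Last views:** The ring stayed at about 1.74 rad after I let go. Its tilt is about 0.004 rad and its centre is about 3 mm off the bore axis. Its top is about 1 mm lower than when it was set down, which on the 20 N/mm seat suggests a clamp force of about 20 N.
- **Bystanders:** The two jars and the brush showed no significant change in the top view, and the arm was clear of the parts.

**Less certain points:**
- The clamp force is inferred from the height drop and the push; I did not measure it directly.
- Near the end, contact was probably at the finger's outer corner, so 12.5 N there is slightly more than 12 N at 80 mm.
- The cameras disagreed by 1–2 mm on absolute positions.

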